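# Put the dart barrels on charge and lock the dock on

### The job

Put the house dart barrels on charge for the night. Lift the steel lock ring off its post on the white dock and rest it flat on the round beech coaster, slide the power grip fully to the off end (away from the brass stud), and plug every barrel that is there nose first into a terminal of its own until its shoulder is home; only then slide the grip fully back to the on end by the brass stud, and put the ring back down on its post so that nobody can knock the power off. Do not shift the bulb, the yellow tube or the pint glass.

Things in the scene. Friction and masses are not known exactly. Their poses are not given: they have to be found in the camera images.
- dock: White charging dock fixed to the shelf, 120 (x) x 200 (y) x 62 mm high. Origin under its centre, z up; its front face with the four terminals is at x = -60 mm and looks along its -x. On its flat top (62 mm high) are the power slide in the middle (at x = 0) and, 30 mm behind that, the lock post.
- post_seat (a point): The lock post: centre of the top of the post's 28 mm wide, 12 mm high foot, 74 mm above the shelf, on which the ring's underside rests. The upright steel pin is 10 mm thick and its top is 36 mm above this point.
- power (a joint): Position of the dock's power slide in m: 0 = ON, the end of its track next to the round brass stud (dock -y); 0.080 = OFF, the other end (dock +y). It moves along the dock's y, needs about 2 N, and stays where it is left.
- power_top (a point): Centre of the top of the power slide's black grip. The grip is 24 mm (dock x) by 14 mm (dock y, the way it slides) and 28 mm high; its top is 96 mm above the shelf.
- lock_ring: Loose steel lock ring, 52 mm outside, 18 mm hole, 14 mm thick, 60 g. Origin at the centre of its underside, z along its axis. It starts on the lock post; there it blocks the slide from crossing the middle of its track.
- coaster: Round beech coaster, 96 mm across and 6 mm thick, fixed to the shelf to one side of the dock; origin at the centre of its underside.
- rocker_panel: White square rocker switch panel, 86 mm, 14 mm high, fixed to the shelf at the other side of the dock; not part of the job. Origin under its centre.
- bulb: Bystander: spare frosted bulb standing in a 66 mm square cardboard tray, 110 mm high, loose; origin under its centre.
- shaft_tube: Bystander: upright yellow dart shaft tube with a black cap, 29 mm across, 89 mm high, loose; origin under its centre.
- pint: Bystander: empty pint glass, 84 mm across, 140 mm high, loose; origin under its centre.
- socket1 (a point): Terminal 1 of 4 (1 at the dock's -y end, 44 mm apart): centre of a 10 mm square opening in the dock's front face, 40 mm above the shelf; the bore runs level along the dock's +x, 30 mm deep. A 10 mm wide black bar on the dock's top edge marks its place.
- barrel1: Grey steel dart barrel lying on the shelf, 58 mm long, 35 g; may be absent. Origin on its axis, mid-way along the 32 mm long, 10 mm square grip; +x points to the nose, a round pin 8 mm thick, 26 mm long, beginning 16 mm from the origin. Home, the grip's shoulder meets the dock's face and the origin is 16 mm in front of the terminal; let go, it stays, drooping up to 7 degrees.
- socket2 (a point): Terminal 2 of 4 (1 at the dock's -y end, 44 mm apart): centre of a 10 mm square opening in the dock's front face, 40 mm above the shelf; the bore runs level along the dock's +x, 30 mm deep. A 10 mm wide black bar on the dock's top edge marks its place.
- barrel2: Grey steel dart barrel lying on the shelf, 58 mm long, 35 g; may be absent. Origin on its axis, mid-way along the 32 mm long, 10 mm square grip; +x points to the nose, a round pin 8 mm thick, 26 mm long, beginning 16 mm from the origin. Home, the grip's shoulder meets the dock's face and the origin is 16 mm in front of the terminal; let go, it stays, drooping up to 7 degrees.
- socket3 (a point): Terminal 3 of 4 (1 at the dock's -y end, 44 mm apart): centre of a 10 mm square opening in the dock's front face, 40 mm above the shelf; the bore runs level along the dock's +x, 30 mm deep. A 10 mm wide black bar on the dock's top edge marks its place.
- barrel3: Grey steel dart barrel lying on the shelf, 58 mm long, 35 g; may be absent. Origin on its axis, mid-way along the 32 mm long, 10 mm square grip; +x points to the nose, a round pin 8 mm thick, 26 mm long, beginning 16 mm from the origin. Home, the grip's shoulder meets the dock's face and the origin is 16 mm in front of the terminal; let go, it stays, drooping up to 7 degrees.
- socket4 (a point): Terminal 4 of 4 (1 at the dock's -y end, 44 mm apart): centre of a 10 mm square opening in the dock's front face, 40 mm above the shelf; the bore runs level along the dock's +x, 30 mm deep. A 10 mm wide black bar on the dock's top edge marks its place.
- barrel4: Grey steel dart barrel lying on the shelf, 58 mm long, 35 g; may be absent. Origin on its axis, mid-way along the 32 mm long, 10 mm square grip; +x points to the nose, a round pin 8 mm thick, 26 mm long, beginning 16 mm from the origin. Home, the grip's shoulder meets the dock's face and the origin is 16 mm in front of the terminal; let go, it stays, drooping up to 7 degrees.

How it is judged:
On the way, in this order (a step that is already met when the one before it is completed fails the run):
1. the ring lies flat on the coaster, let go (horizontal distance between lock_ring and coaster below 0.032 m and height (world z) of lock_ring below 0.012 m and angle between lock_ring's own z axis and vertical below 0.15 rad and contact force between the fingers and lock_ring below 0.3 N), for 0.2 s.
2. the power slide is at the off end (value of joint power above 0.073 m), for 0.2 s.
3. every barrel is home in a terminal, let go, with the power still off (value of joint power above 0.073 m and (distance between barrel1 and socket1 below 0.02 m or distance between barrel1 and socket2 below 0.02 m or distance between barrel1 and socket3 below 0.02 m or distance between barrel1 and socket4 below 0.02 m) and angle between the x axis of each of barrel1, barrel2, barrel3, barrel4 and the x axis of dock, either way round below 0.2 rad and (distance between barrel2 and socket1 below 0.02 m or distance between barrel2 and socket2 below 0.02 m or distance between barrel2 and socket3 below 0.02 m or distance between barrel2 and socket4 below 0.02 m) and (distance between barrel3 and socket1 below 0.02 m or distance between barrel3 and socket2 below 0.02 m or distance between barrel3 and socket3 below 0.02 m or distance between barrel3 and socket4 below 0.02 m) and (distance between barrel4 and socket1 below 0.02 m or distance between barrel4 and socket2 below 0.02 m or distance between barrel4 and socket3 below 0.02 m or distance between barrel4 and socket4 below 0.02 m) and contact force between the fingers and barrel1 below 0.3 N and contact force between the fingers and barrel2 below 0.3 N and contact force between the fingers and barrel3 below 0.3 N and contact force between the fingers and barrel4 below 0.3 N), for 0.2 s.
4. the power slide is back at the on end (value of joint power below 0.007 m), for 0.2 s.
At the end, for the whole second after the job is handed in: Every barrel present is within about 4 mm of fully home in a terminal and in line with it (0.2 rad), the power slide is within 10 mm of the on end, the ring sits down on its post's foot (within 7 mm, level to 0.12 rad), and all are at rest ((distance between barrel1 and socket1 below 0.02 m or distance between barrel1 and socket2 below 0.02 m or distance between barrel1 and socket3 below 0.02 m or distance between barrel1 and socket4 below 0.02 m) and angle between the x axis of each of barrel1, barrel2, barrel3, barrel4 and the x axis of dock, either way round below 0.2 rad and (distance between barrel2 and socket1 below 0.02 m or distance between barrel2 and socket2 below 0.02 m or distance between barrel2 and socket3 below 0.02 m or distance between barrel2 and socket4 below 0.02 m) and (distance between barrel3 and socket1 below 0.02 m or distance between barrel3 and socket2 below 0.02 m or distance between barrel3 and socket3 below 0.02 m or distance between barrel3 and socket4 below 0.02 m) and (distance between barrel4 and socket1 below 0.02 m or distance between barrel4 and socket2 below 0.02 m or distance between barrel4 and socket3 below 0.02 m or distance between barrel4 and socket4 below 0.02 m) and value of joint power below 0.01 m and distance between lock_ring and post_seat below 0.007 m and angle between lock_ring's own z axis and vertical below 0.12 rad and linear speed of each of lock_ring, barrel1, barrel2, barrel3, barrel4 below 0.02 m/s); the robot touches nothing.
It fails at once if the bulb was shifted by more than 20 mm (distance of bulb from where it was at the start of the episode above 0.02 m).
It fails at once if the yellow tube was shifted by more than 20 mm (distance of shaft_tube from where it was at the start of the episode above 0.02 m).
It fails at once if the pint glass was shifted by more than 20 mm (distance of pint from where it was at the start of the episode above 0.02 m).
Of barrel1, barrel2, barrel3, barrel4 only 2 to 4 are there at a start; the rules pass over those that are not, and their reading is None.
At some moment in a run one of barrel1, barrel2, barrel3, barrel4, lock_ring may be knocked a few centimetres aside while the robot is not near it.
Once in a run the grip may slacken for a moment while it holds something.
It also fails if it takes over 210 s, if anything falls off the work surface, if the arm or the gripper's body presses on something with over 40 N, if the wrist force passes 120 N, or if a joint passes its speed limit or range.

### The arm

A 6-joint arm with a two-finger parallel gripper is mounted at the origin on the work surface. World frame = base frame: x ahead of the robot, y to its left, z up, the work surface at z = 0. Lengths are in m, angles in rad, forces in N, time in s.
With the tool pointing down it reaches from about 0.375 to 0.975 m from the base axis. Payload 3.8 kg.
Tool frame: the origin (TCP) lies midway between the tips of the shut fingers; the grasp point (between the pads) lies 19 mm behind it; z points along the fingers, y is the direction in which the jaws open and shut (so a half turn about z gives the same grasp; the last joint's range is limited). The gripper opens to 85 mm and grips with 20 to 120 N. Pads are 22 mm wide; open, the fingers measure 114 mm over their backs; the gripper's body (76 mm by 85 mm) begins 54 mm behind the grasp point. The pads swing forward as they close: fully open they stand 13 mm farther back than shut.
Start: joints at [-1.25, 0.264, 1.604, -0, 1.274, -0.037], TCP at [0.236, -0.632, 0.231] pointing down, gripper open.
Joint ranges: [-2.63, 2.63], [-0.94, 2.18], [0.31, 2.57], [-1.31, 4.45], [0, 2.66], [-2.55, 2.55]. Speed limits (rad/s): [2.57, 2.57, 3.14, 3.14, 3.14, 3.14].

### API

Orientations are given as a rotation vector (axis times angle).
In Python, from rig import get_state, capture, sign_off, cut_out, tip_of gives the robot as it stands.
- The arm moves only by the shell command python3 -m pendant 'ROWS' [OPENING] [FORCE]. ROWS is JSON, a list that holds one entry, the list of rows, each a list of 6 numbers: the shift along the tool's x, y, z in mm, then the turn, a rotation vector about the tool's x, y, z in rad. In form: [[[tx, ty, tz, ax, ay, az], ...]]. A call has 1 to 12 rows; each row is the pose to reach, as a shift and turn from the pose commanded when the call began, along the tool's axes at that moment; what a row does not reach only later rows make up. A row lasts 1/10 s, in which the tool goes at most 50 mm and 8.59 degrees, less where a joint would pass 70% of its speed; a pose out of reach is approached as far as the arm can. A call with a gripper value outside its range is refused whole. OPENING is the finger opening in mm, from 0 to 85.4, set as the call begins (- or left out, the last holds). The fingers move at their own pace and stop on an object; FORCE is the grip in N (left out, the last holds). Time passes only in rows, so rows that repeat a pose let the fingers close. It gives the time, the measured TCP pose, the force and the opening at its end, in the units of the state.
- get_state(): the state, without advancing time (a new reading comes with each control period).
- capture(name): name is "scene" or "top" or "wrist"; returns a dict with "frame" (400x640x3 uint8, red, green, blue), "depth" (400x640 float32, m along the optical axis (not along the pixel's ray), 0 where there is no reading), "camera_matrix" (3x3 intrinsics, pixels), "rvec" (rotation vector, rad) and "tvec" (3), from world to camera coordinates, as OpenCV has them; the wrist camera has in their place "tool_from_camera" (4x4, takes a point from camera to tool coordinates, whose origin is the TCP and whose axes are the flange's). Camera axes: x right, y down, z forward; pixel columns grow to the right and rows downward; lengths in m; the calibration is good to about 2 mm. A picture is of the moment at which its call begins: read the wrist's pose just before it.
- sign_off(): hands the job in, once; it reports no verdict.
Trained networks look in a picture, given as the dict that the camera call returned (one of the last four; its "shot" number tells which), for a name from the list of things; names that differ only in an ending like _2 or _b are one class to them, and where a whole thing is asked for, a point or a joint stands for the part that bears it (a point fixed in the world has none). Each returns a list of dicts, best first, with "p" (0 to 1); they miss things now and then, are a little off and sometimes report something else, mostly with a low value. They report only what shows in the picture. A call takes as long as a camera call.
- cut_out(picture, label): "mask" (400x640 bool, what is visible of it).
- tip_of(picture, label): "position" ([x, y, z] in m, in world coordinates, good to about 4 mm: a listed point, or the origin of a listed thing).
The state is a dict: "t": time; "qpos": joint angles; "qd": joint speeds; "joint_torque": joint torques, N m; "eef_pos": TCP position; "tcp_rot": TCP orientation; "contact_force": force on the tool from outside, world axes, zero at the start; "ft_torque": the same for the moment, N m; "grip_width": opening from 0.0 (shut) to 1.0 (fully open).
Only numpy, scipy, OpenCV 4.12 (cv2) and the standard library are available. Lean on these libraries where they do the work, as an engineer would, in place of code of your own. Each camera call takes 0.05 s, during which the arm holds its last target.

## Working session

There is one attempt and no reset: what is moved stays moved. The work goes in short steps, Python scripts to look and compute and a shell command to move; the robot and the scene stay as the last step left them, time stands still between calls to the robot, and variables do not carry over. Pictures are saved under pics/ and viewed, and the job is handed in when it is done.

```bash
ls; mkdir -p pics; cat > h.py <<'E'
import numpy as np, cv2
from scipy.spatial.transform import Rotation as R
from rig import get_state, capture, sign_off, cut_out, tip_of
def save(pic,name):
    cv2.imwrite('pics/'+name,cv2.cvtColor(pic['frame'],cv2.COLOR_RGB2BGR))
def world_T(pic,st=None):
    # 4x4 world from camera
    T=np.eye(4)
    if 'rvec' in pic:
        Rm=R.from_rotvec(np.ravel(pic['rvec'])).as_matrix(); t=np.ravel(pic['tvec'])
        T[:3,:3]=Rm.T; T[:3,3]=-Rm.T@t; return T
    T[:3,:3]=R.from_rotvec(st['tcp_rot']).as_matrix(); T[:3,3]=st['eef_pos']
    return T@np.array(pic['tool_from_camera'])
def pts(pic,st=None):
    K=np.array(pic['camera_matrix']); d=pic['depth']
    v,u=np.mgrid[0:400,0:640]
    P=np.stack([(u-K[0,2])/K[0,0]*d,(v-K[1,2])/K[1,1]*d,d],-1)
    T=world_T(pic,st)
    return P@T[:3,:3].T+T[:3,3]
def proj(pic,p,st=None):
    T=np.linalg.inv(world_T(pic,st)); q=T[:3,:3]@np.asarray(p)+T[:3,3]
    K=np.array(pic['camera_matrix']); w=K@q; return w[:2]/w[2]
E
python3 - <<'E'
from h import *
print(get_state())
a=capture('scene');save(a,'s0.png')
b=capture('top');save(b,'t0.png')
for n in ['dock','post_seat','power_top','lock_ring','coaster','rocker_panel','bulb','shaft_tube','pint','socket1','socket2','socket3','socket4','barrel1']:
    for nm,p in(('s',a),('t',b)):
        print(n,nm,[(np.round(x['position'],4).tolist(),round(x['p'],2)) for x in tip_of(p,n)][:6])
E
```

```text
pics
{'t': 0.0, 'qpos': array([-1.24987534e+00,  2.64772405e-01,  1.60537868e+00,  9.96506769e-07,
        1.27368791e+00, -3.69001791e-02]), 'qd': array([ 0.00012223, -0.00088998, -0.00044914, -0.00152519, -0.00024195,
       -0.00065861]), 'joint_torque': array([ 1.35591985e-03, -5.15116167e+01, -3.67305493e+01,  1.58924595e-04,
        1.29567058e-02,  2.46363902e-05]), 'eef_pos': array([ 0.23617629, -0.63155477,  0.22994652]), 'tcp_rot': array([-3.08925870e+00, -5.58674235e-01,  4.97572912e-04]), 'contact_force': array([-0.70976043,  0.53073631, -0.19730837]), 'ft_torque': array([-0.02973578, -0.02551068,  0.04042985]), 'grip_width': 0.9991803775210643}
dock s [([0.6422, 0.0085, 0.0008], 0.75), ([0.586, -0.2455, 0.0016], 0.28)]
dock t [([0.6368, 0.0079, -0.0], 0.83), ([0.6653, 0.0107, 0.0713], 0.37)]
post_seat s [([0.67, 0.0102, 0.0768], 0.57)]
post_seat t [([0.6676, 0.013, 0.0702], 0.57)]
power_top s [([0.644, -0.0319, 0.0939], 0.61)]
power_top t [([0.6692, 0.3676, -0.0016], 0.73), ([0.6379, -0.0274, 0.1001], 0.54)]
lock_ring s [([0.6755, 0.0134, 0.0742], 0.83)]
lock_ring t [([0
[... 1260 characters left out ...]
, ([0.5867, -0.0575, 0.0366], 0.79), ([0.583, 0.029, 0.0426], 0.77), ([0.5747, 0.0734, 0.0409], 0.68)]
socket3 t [([0.5798, -0.0125, 0.0399], 0.91), ([0.5746, 0.0714, 0.0377], 0.83), ([0.5827, -0.0592, 0.0437], 0.66), ([0.5761, 0.027, 0.0382], 0.62)]
socket4 s [([0.5821, -0.0146, 0.0399], 0.95), ([0.5867, -0.0575, 0.0366], 0.79), ([0.583, 0.029, 0.0426], 0.77), ([0.5747, 0.0734, 0.0409], 0.68)]
socket4 t [([0.5798, -0.0125, 0.0399], 0.91), ([0.5746, 0.0714, 0.0377], 0.83), ([0.5827, -0.0592, 0.0437], 0.66), ([0.5761, 0.027, 0.0382], 0.62)]
barrel1 s [([0.462, 0.0559, 0.0065], 0.52)]
barrel1 t [([0.4457, -0.0605, 0.0032], 0.67), ([0.458, 0.0516, 0.0072], 0.57), ([0.4415, 0.1606, 0.007], 0.4)]
```

View pics/s0.png

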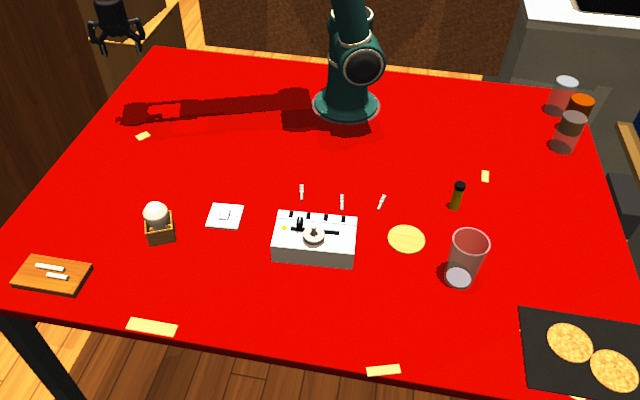

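View pics/t0.png

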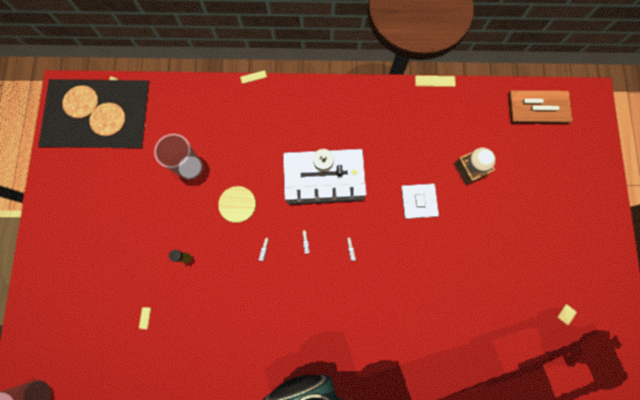

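```bash
cat >> h.py <<'E'
def down(yaw):
    # tool z down, tool x axis at world angle yaw
    return R.from_euler('z',yaw)*R.from_euler('x',np.pi)
def delta(pos,rot,st=None):
    st=st or get_state()
    R0=R.from_rotvec(st['tcp_rot'])
    d=R0.inv().apply(np.array(pos)-st['eef_pos'])*1000
    w=(R0.inv()*rot).as_rotvec()
    return np.round(d,1).tolist(),np.round(w,4).tolist()
E
python3 - <<'E'
from h import *
st=get_state(); r=R.from_rotvec(st['tcp_rot']).as_matrix(); print(np.round(r,3))
for n in ('top','scene'):
    p=capture(n); P=pts(p)
    m=cut_out(p,'dock')[0]['mask']
    m=m&(abs(P[...,2]-.062)<.004)
    xy=P[m][:,:2].astype(np.float32); print(n,len(xy),np.median(P[m][:,2]),cv2.minAreaRect(xy*1000))
    for o in cut_out(p,'barrel1')[:5]:
        mm=o['mask']; 
        if mm.sum()<5: continue
        q=P[mm]; c=q[:,:2].mean(0); u,s,vt=np.linalg.svd(q[:,:2]-c)
        print(' b',round(o['p'],2),mm.sum(),np.round(c,4),np.round(q[:,2].mean(),4),np.round(vt[0],3),np.round(np.ptp((q[:,:2]-c)@vt[0]),3))
    mm=cut_out(p,'coaster')[0]['mask'];print('coaster',np.median(P[mm],0),(P[mm].max(0)+P[mm].min(0))/2)
    mm=cut_out(p,'lock_ring')[0]['mask'];q=P[mm];q=q[abs(q[:,2]-.088)<.004];print('ring',len(q),q.mean(0),(q.max(0)+q.min(0))/2)
p=capture('wrist');print(p['tool_from_camera'],p['camera_matrix']);save(p,'w0.png')
print(delta([.58,.01,.36],down(0.0)))
E
```

```text
[[ 0.937  0.35   0.   ]
 [ 0.35  -0.937  0.   ]
 [ 0.    -0.    -1.   ]]
top 3155 0.0618158756015772 ((638.69140625, 11.732650756835938), (120.71772766113281, 199.75184631347656), 3.76918625831604)
 b 0.64 70 [0.4729 0.0567] 0.0092 [-0.987 -0.162] 0.055
 b 0.43 83 [0.4505 0.1613] 0.0214 [-0.823 -0.567] 0.172
coaster [0.56942632 0.23895824 0.00601071] [0.48995218 0.15447871 0.52108094]
ring 266 [0.66759217 0.01441137 0.0875206 ] [0.66795749 0.01437268 0.08783211]
scene 2544 0.06257127628779169 ((638.4505004882812, 10.437171936035156), (128.00714111328125, 199.90196228027344), 4.217292785644531)
 b 0.64 9 [0.4778 0.0559] 0.0097 [0.99  0.142] 0.032
 b 0.47 68 [0.4457 0.1627] 0.0073 [ 0.986 -0.164] 0.072
 b 0.39 83 [ 0.4538 -0.0619] 0.0068 [0.973 0.23 ] 0.075
coaster [0.57349365 0.23571615 0.00660438] [0.98308088 0.21561007 0.4978583 ]
ring 237 [0.67346824 0.01378872 0.08834341] [0.67085686 0.01347754 0.08810016]
[[ 5.60042528e-04 -9.57050303e-01 -2.89921376e-01  7.32631171e-02]
 [ 9.99999255e-01  8.50502270e-04 -8.75862787e-04 -1.00221626e-04]
 [ 1.08482353e-03 -2.89920669e-01  9.57050066e-01 -1.44493455e-01]
 [ 0.00000000e+00  0.00000000e+00  0.00000000e+00  1.00000000e+00]] [[316.570678     0.         318.17721594]
 [  0.         316.570678   198.02332712]
 [  0.           0.           1.        ]]
([546.8, -481.2, -128.7], [-0.0, 0.0, 0.3578])
```

```bash
python3 - <<'E'
from h import *
print(delta([.56,.01,.36],down(-2.9)))
E
python3 -c "
import cv2
a=cv2.imread('pics/s0.png');b=cv2.imread('pics/t0.png')
cv2.imwrite('pics/c0.png',cv2.resize(b[130:280,220:400],None,fx=4,fy=4))"
```

```text
([528.0, -488.2, -128.7], [-0.0, -0.0001, -3.0254])
```

View pics/c0.png

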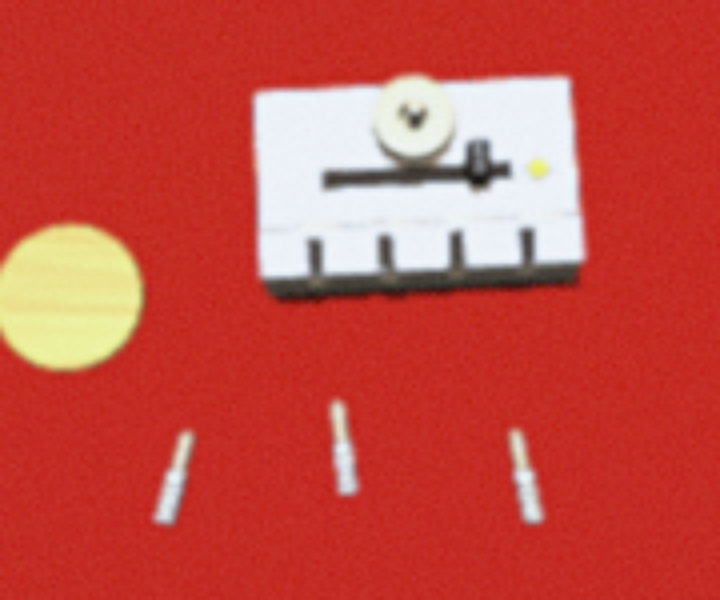

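```bash
python3 -m pendant '[[[530,-510,-100,0,0,0.288],[530,-510,-100,0,0,0.288],[530,-510,-100,0,0,0.288],[530,-510,-100,0,0,0.288],[530,-510,-100,0,0,0.288],[530,-510,-100,0,0,0.288],[530,-510,-100,0,0,0.288],[530,-510,-100,0,0,0.288],[530,-510,-100,0,0,0.288],[530,-510,-100,0,0,0.288],[530,-510,-100,0,0,0.288],[530,-510,-100,0,0,0.288]]]' 85
python3 - <<'E'
from h import *
print(delta([.55,.05,.33],down(0.07)))
E
```

```text
t: 3.25
eef_pos: [0.4938, -0.0942, 0.3129]
tcp_rot: [3.139, 0.11, 0.002]
contact_force: [0.2, -0.4, -0.2]
grip_width: 0.997
([66.1, -139.9, -17.1], [0.0006, -0.0012, -0.0002])
```

```bash
python3 -m pendant '[[[66,-140,-17,0,0,0],[66,-140,-17,0,0,0],[66,-140,-17,0,0,0],[66,-140,-17,0,0,0],[66,-140,-17,0,0,0],[66,-140,-17,0,0,0]]]'
cat >> h.py <<'E'
def dockfit(p,P,n='dock'):
    m=cut_out(p,n)[0]['mask']&(abs(P[...,2]-.062)<.004)
    (c,wh,a)=cv2.minAreaRect(P[m][:,:2].astype(np.float32)*1000)
    if wh[0]>wh[1]: a-=90; wh=wh[::-1]
    return np.array(c)/1000,np.array(wh),a
def barrels(p,P):
    # steel barrels near shelf: by networks
    out=[]
    for o in cut_out(p,'barrel1'):
        if o['p']<.25 or o['mask'].sum()<20: continue
        q=P[o['mask']]; q=q[(q[:,2]>.003)&(q[:,2]<.02)]
        if len(q)<20: continue
        (c,wh,a)=cv2.minAreaRect(q[:,:2].astype(np.float32)*1000)
        out.append((round(o['p'],2),int(o['mask'].sum()),np.round(c,1),np.round(wh,1),round(a,1),np.round(np.percentile(q[:,2],[50,90]),4)))
    return out
E
python3 - <<'E'
from h import *
st=get_state();p=capture('wrist');P=pts(p,st);save(p,'w1.png')
print(st['eef_pos'],dockfit(p,P))
for b in barrels(p,P): print(b)
for n in ['post_seat','power_top','lock_ring','coaster','socket1','barrel1']:
        print(n,[(np.round(x['position'],4).tolist(),round(x['p'],2)) for x in tip_of(p,n)][:6])
E
```

```text
t: 3.85
eef_pos: [0.5489, 0.0474, 0.3288]
tcp_rot: [3.139, 0.11, -0.001]
contact_force: [-0.2, -1.4, 0.5]
grip_width: 0.997
[0.5489442  0.04744288 0.32883929] (array([0.63719458, 0.00981844]), array([120.51875305, 199.77931213]), 3.9543707370758057)
(0.55, 242, array([455. , -61.7]), array([58.5, 10.6]), 9.7, array([0.0115, 0.0132]))
(0.52, 228, array([472.2,  54.8]), array([57.5, 10.2]), 9.0, array([0.0117, 0.0132]))
(0.46, 248, array([451.8, 161.2]), array([11.9, 56.4]), 77.0, array([0.0116, 0.0132]))
post_seat []
power_top [([0.6413, -0.0288, 0.0936], 0.85)]
lock_ring [([0.6678, 0.014, 0.0698], 0.68), ([0.6668, 0.0096, 0.0835], 0.65)]
coaster [([0.5697, 0.2361, 0.0003], 0.89)]
socket1 [([0.5741, 0.0727, 0.0394], 0.91), ([0.5847, -0.063, 0.0395], 0.76), ([0.6664, 0.0136, 0.0677], 0.72), ([0.5806, -0.0125, 0.0443], 0.68), ([0.5752, 0.0319, 0.0385], 0.56)]
barrel1 [([0.4423, -0.0606, 0.0049], 0.72), ([0.461, 0.0548, 0.0044], 0.7), ([0.4422, 0.1636, 0.0068], 0.53)]
```

View pics/w1.png

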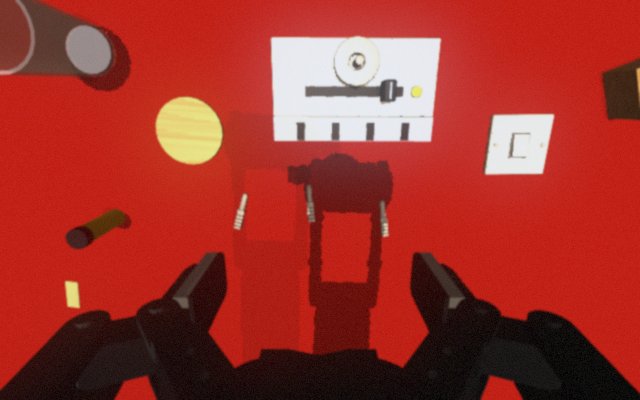

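```bash
python3 - <<'E'
from h import *
print(delta([.667,.0125,.17],down(0.069)))
E
```

```text
([115.0, 43.1, 159.2], [0.0, -0.0002, -0.0002])
```

```bash
python3 -m pendant '[[[115,43,100,0,0,0],[115,43,100,0,0,0],[115,43,100,0,0,0],[115,43,130,0,0,0],[115,43,159,0,0,0],[115,43,159,0,0,0],[115,43,159,0,0,0]]]' 85
python3 - <<'E'
from h import *
print(delta([.667,.0125,.17],down(0.069)))
st=get_state();p=capture('wrist');P=pts(p,st);save(p,'w2.png')
print([(np.round(x['position'],4).tolist(),round(x['p'],2)) for x in tip_of(p,'lock_ring')])
print(dockfit(p,P))
E
```

```text
t: 5.0
eef_pos: [0.6667, 0.0132, 0.1698]
tcp_rot: [-3.14, -0.109, 0.002]
contact_force: [1.2, -0.0, 1.0]
grip_width: 0.993
([0.3, 0.7, -0.2], [-0.0002, 0.0016, 0.0006])
[([0.6672, 0.0091, 0.079], 0.78)]
(array([0., 0.]), array([0., 0.]), 0.0)
```

View pics/w2.png

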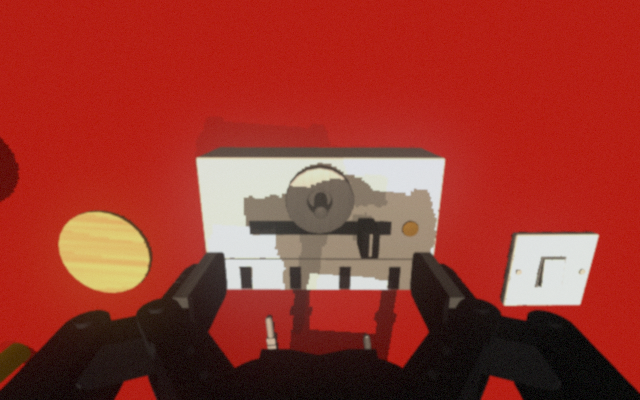

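```bash
python3 -m pendant '[[[0,0,40,0,0,0],[0,0,70,0,0,0],[0,0,90,0,0,0],[0,0,100,0,0,0],[0,0,100,0,0,0]]]' 85 40
python3 - <<'E'
from h import *
p=capture('wrist');save(p,'w3.png')
E
```

```text
t: 5.65
eef_pos: [0.6669, 0.0134, 0.0702]
tcp_rot: [3.14, 0.11, -0.001]
contact_force: [-0.0, -0.0, 0.5]
grip_width: 0.995
```

View pics/w3.png

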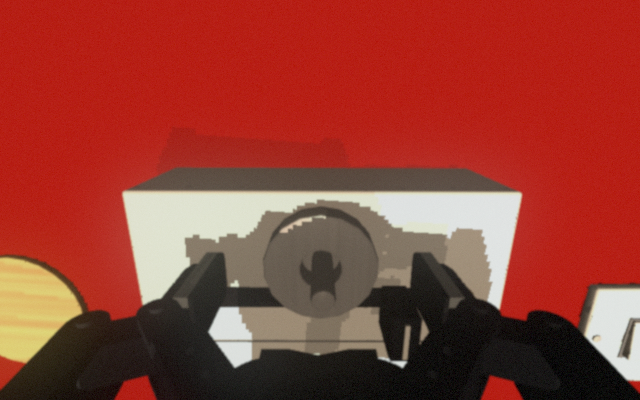

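```bash
python3 -m pendant '[[[0,0,0,0,0,0],[0,0,0,0,0,0],[0,0,0,0,0,0],[0,0,0,0,0,0],[0,0,0,0,0,0],[0,0,0,0,0,0],[0,0,0,0,0,0]]]' 45 40
python3 - <<'E'
from h import *
p=capture('wrist');save(p,'w4.png')
E
```

```text
t: 6.4
eef_pos: [0.6686, 0.0133, 0.0726]
tcp_rot: [3.14, 0.11, 0.005]
contact_force: [-2.1, -0.5, 4.9]
grip_width: 0.592
```

View pics/w4.png

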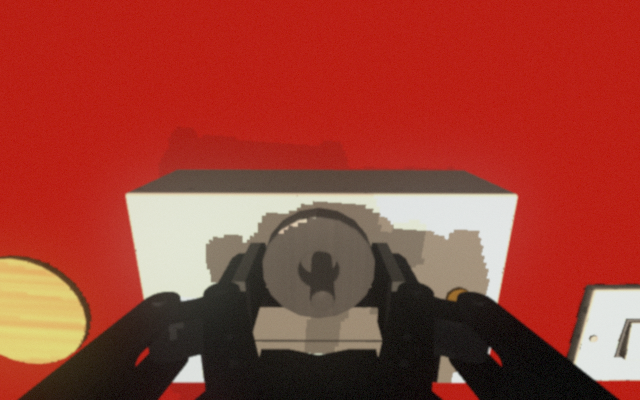

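```bash
python3 -m pendant '[[[0,0,-10,0,0,0],[0,0,-30,0,0,0],[0,0,-60,0,0,0],[0,0,-80,0,0,0],[0,0,-80,0,0,0]]]' - 60
python3 - <<'E'
from h import *
p=capture('wrist');save(p,'w5.png')
print(delta([.5705,.2365,.15],down(0.069)))
E
```

```text
t: 6.95
eef_pos: [0.6701, 0.0132, 0.1552]
tcp_rot: [3.139, 0.11, 0.013]
contact_force: [-0.0, 0.9, 0.4]
grip_width: 0.586
([-82.4, -229.6, 2.3], [0.0004, -0.0049, 0.0007])
```

View pics/w5.png

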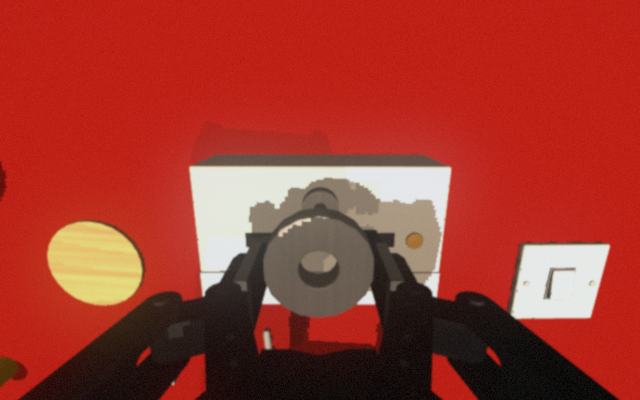

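```bash
python3 -m pendant '[[[-40,-115,0,0,0,0],[-82,-230,0,0,0,0],[-82,-230,0,0,0,0],[-82,-230,0,0,0,0],[-82,-230,0,0,0,0],[-82,-230,0,0,0,0],[-82,-230,50,0,0,0],[-82,-230,90,0,0,0],[-82,-230,120,0,0,0],[-82,-230,130,0,0,0],[-82,-230,130,0,0,0],[-82,-230,130,0,0,0]]]'
python3 - <<'E'
from h import *
p=capture('wrist');save(p,'w6.png')
print(delta([.5705,.2365,.008],down(0.069)))
E
```

```text
t: 8.2
eef_pos: [0.5703, 0.2369, 0.021]
tcp_rot: [-3.139, -0.109, -0.002]
contact_force: [0.7, 0.1, -0.1]
grip_width: 0.583
([-0.6, 0.8, 13.9], [-0.0008, -0.003, 0.0004])
```

View pics/w6.png

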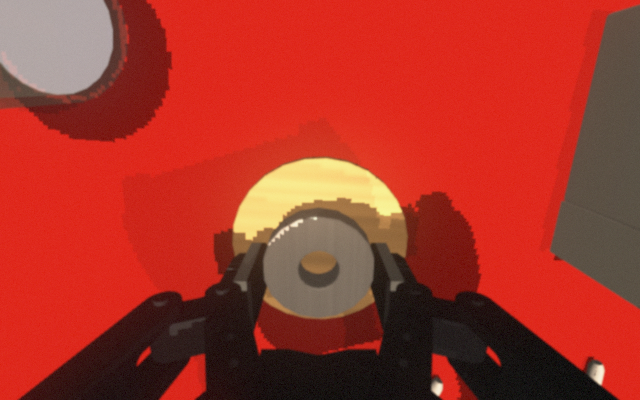

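```bash
python3 -m pendant '[[[0,0,7,0,0,0],[0,0,12,0,0,0],[0,0,14,0,0,0],[0,0,15,0,0,0],[0,0,15,0,0,0]]]'

```

```text
t: 8.75
eef_pos: [0.5692, 0.237, 0.0051]
tcp_rot: [3.14, 0.11, -0.0]
contact_force: [0.3, -0.0, 0.7]
grip_width: 0.581
```

```bash
python3 -m pendant '[[[0,0,2,0,0,0],[0,0,3,0,0,0],[0,0,3,0,0,0]]]'

```

```text
t: 9.05
eef_pos: [0.5702, 0.2374, 0.0048]
tcp_rot: [-3.139, -0.11, -0.002]
contact_force: [-4.9, -1.7, 13.5]
grip_width: 0.582
```

Contact. Release, then rise.

```bash
python3 -m pendant '[[[0,0,-2,0,0,0],[0,0,-3,0,0,0],[0,0,-3,0,0,0],[0,0,-3,0,0,0]]]' 70
python3 -m pendant '[[[0,0,-20,0,0,0],[0,0,-60,0,0,0],[0,0,-110,0,0,0],[0,0,-140,0,0,0],[0,0,-140,0,0,0]]]' 70
python3 - <<'E'
from h import *
p=capture('wrist');save(p,'w7.png')
st=get_state()
print([(np.round(x['position'],4).tolist(),round(x['p'],2)) for x in tip_of(p,'lock_ring')])
print(delta([.6398,-.030,.15],down(0.069)))
E
```

```text
t: 9.45
eef_pos: [0.5691, 0.237, 0.0048]
tcp_rot: [3.14, 0.11, -0.001]
contact_force: [0.0, -0.2, 0.5]
grip_width: 0.821
t: 9.95
eef_pos: [0.5733, 0.2385, 0.1516]
tcp_rot: [-3.136, -0.11, -0.017]
contact_force: [0.9, 0.2, -0.1]
grip_width: 0.82
[([0.5709, 0.2364, 0.0087], 0.61)]
([51.3, 271.4, -4.2], [-0.0005, -0.0017, 0.0008])
```

View pics/w7.png

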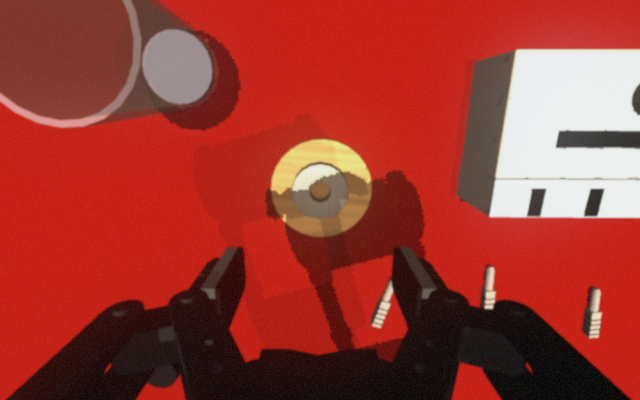

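```bash
python3 -m pendant '[[[10,50,-15,0,0,0],[51,271,-4,0,0,0],[51,271,-4,0,0,0],[51,271,-4,0,0,0],[51,271,-4,0,0,0],[51,271,-4,0,0,0],[51,271,-4,0,0,0],[51,271,-4,0,0,0],[51,271,-4,0,0,0]]]' 45
python3 - <<'E'
from h import *
st=get_state();p=capture('wrist');save(p,'w8.png');P=pts(p,st)
m=cut_out(p,'power_top')[0]['mask'];q=P[m];q=q[abs(q[:,2]-.096)<.006];print(len(q),(q.max(0)+q.min(0))/2, np.ptp(q,0))
print([(np.round(x['position'],4).tolist(),round(x['p'],2)) for x in tip_of(p,'power_top')])
print(delta([.6398,-.030,.075],down(0.069)))
E
```

```text
t: 10.95
eef_pos: [0.6378, -0.0287, 0.1474]
tcp_rot: [-3.139, -0.11, 0.005]
contact_force: [-0.6, -0.2, -0.3]
grip_width: 0.531Traceback (most recent call last):
  File "<stdin>", line 3, in <module>
    return umr_maximum(a, axis, None, out, keepdims, initial, where)
ValueError: zero-size array to reduction operation maximum which has no identity
```

View pics/w8.png

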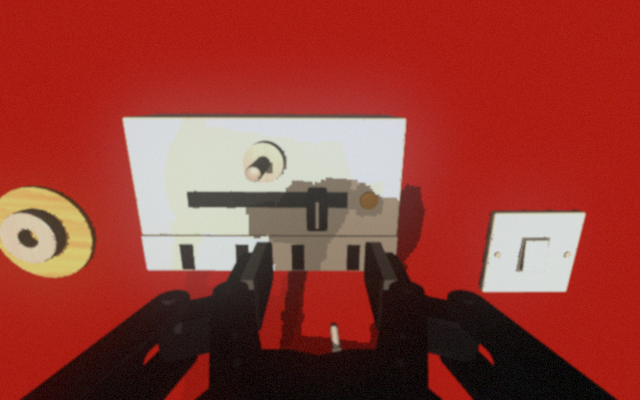

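```bash
python3 -m pendant '[[[2,0,30,0,0,0],[2,0,60,0,0,0],[2,0,72,0,0,0],[2,0,72,0,0,0],[2,0,72,0,0,0]]]' 45
python3 -m pendant '[[[0,0,0,0,0,0],[0,0,0,0,0,0],[0,0,0,0,0,0],[0,0,0,0,0,0],[0,0,0,0,0,0]]]' 8 30
python3 - <<'E'
from h import *
st=get_state();p=capture('wrist');save(p,'w9.png')
E
```

```text
t: 11.55
eef_pos: [0.6415, -0.0291, 0.0778]
tcp_rot: [3.14, 0.111, 0.001]
contact_force: [0.4, -0.7, -0.5]
grip_width: 0.53
t: 12.05
eef_pos: [0.6424, -0.0295, 0.0791]
tcp_rot: [-3.14, -0.109, -0.005]
contact_force: [-0.6, 1.6, 6.1]
grip_width: 0.152
```

View pics/w9.png

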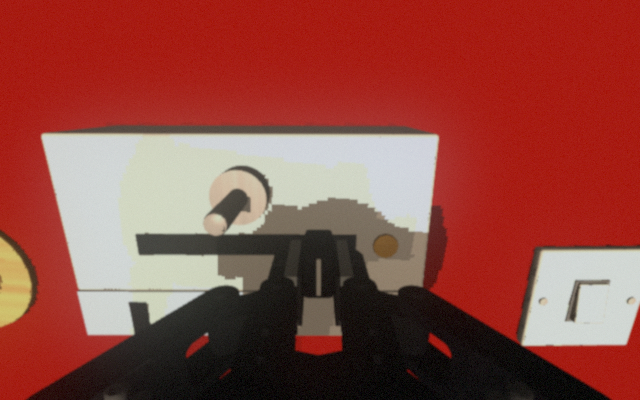

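```bash
python3 -m pendant '[[[0,-10,0,0,0,0],[0,-22,0,0,0,0],[0,-34,0,0,0,0],[0,-46,0,0,0,0],[0,-58,0,0,0,0],[0,-70,0,0,0,0],[0,-78,0,0,0,0],[0,-82,0,0,0,0],[0,-82,0,0,0,0],[0,-82,0,0,0,0]]]'

```

```text
t: 13.1
eef_pos: [0.6371, 0.05, 0.0791]
tcp_rot: [3.136, 0.111, 0.006]
contact_force: [0.1, -5.8, 4.9]
grip_width: 0.155
```

```bash
python3 -m pendant '[[[0,-2,0,0,0,0],[0,-2,0,0,0,0]]]'
python3 -m pendant '[[[0,2,0,0,0,0],[0,2,0,0,0,0],[0,2,-10,0,0,0],[0,2,-40,0,0,0],[0,2,-90,0,0,0],[-120,-20,-170,0,0,0],[-120,-20,-170,0,0,0],[-120,-20,-170,0,0,0],[-120,-20,-170,0,0,0]]]' 50
python3 - <<'E'
from h import *
st=get_state();p=capture('wrist');save(p,'w10.png');P=pts(p,st)
print(st['eef_pos'],dockfit(p,P))
for b in barrels(p,P): print(b)
for n in ['power_top','lock_ring','barrel1','socket1']:
  print(n,[(np.round(x['position'],4).tolist(),round(x['p'],2)) for x in tip_of(p,n)])
E
```

```text
t: 13.3
eef_pos: [0.6371, 0.0501, 0.0791]
tcp_rot: [3.133, 0.111, 0.006]
contact_force: [0.1, -12.0, 4.6]
grip_width: 0.159
t: 14.2
eef_pos: [0.5127, 0.0669, 0.2524]
tcp_rot: [-3.139, -0.112, -0.01]
contact_force: [1.5, -0.8, 0.7]
grip_width: 0.583
[0.5126505  0.06685208 0.25239347] (array([0.63035303, 0.00881872]), array([104.88127136, 200.92437744]), 4.089443206787109)
(0.86, 342, array([451.1, 160.4]), array([11.4, 58.4]), 75.5, array([0.0117, 0.013 ]))
(0.64, 336, array([472.1,  54.2]), array([58. , 10.5]), 4.2, array([0.0116, 0.0128]))
(0.6, 318, array([455.5, -62.5]), array([57.2, 13.2]), 11.5, array([0.0116, 0.013 ]))
(0.29, 5601, array([ 582.4, -244.9]), array([88.9, 93.6]), 4.4, array([0.0109, 0.0131]))
power_top [([0.6354, 0.049, 0.0932], 0.84), ([0.639, 0.0109, -0.0026], 0.26)]
lock_ring [([0.5687, 0.235, 0.0106], 0.67)]
barrel1 [([0.4432, -0.0602, 0.0059], 0.75), ([0.4618, 0.0542, 0.0049], 0.72), ([0.4431, 0.163, 0.0057], 0.7)]
socket1 [([0.5816, -0.0135, 0.0431], 0.95), ([0.5754, 0.0697, 0.0392], 0.74), ([0.5795, 0.032, 0.0412], 0.61), ([0.6669, 0.0111, 0.0701], 0.37)]
```

View pics/w10.png

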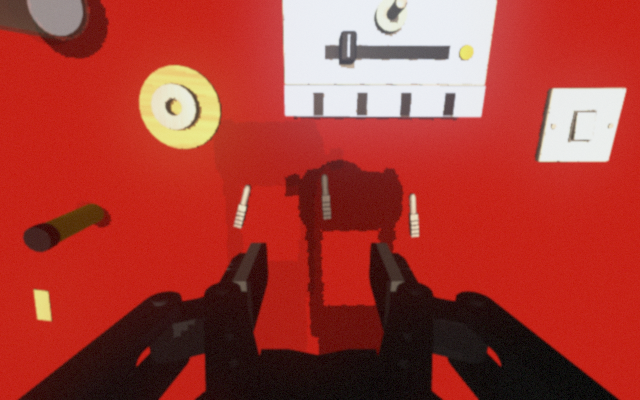

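```bash
cat >> h.py <<'E'
def barrels2(p,P,st=None):
    # intersect mask pixel rays with plane z=.008 ; PCA line
    T=world_T(p,st); K=np.array(p['camera_matrix']); out=[]
    for o in cut_out(p,'barrel1'):
        m=o['mask']
        if o['p']<.25 or not 20<m.sum()<3000: continue
        v,u=np.nonzero(m)
        d=np.stack([(u-K[0,2])/K[0,0],(v-K[1,2])/K[1,1],np.ones(len(u))],-1)@T[:3,:3].T
        X=T[:3,3]+d*((.007-T[2,3])/d[:,2])[:,None]
        c,wh,a=cv2.minAreaRect((X[:,:2]*1000).astype(np.float32))
        vx,vy,_,_=cv2.fitLine((X[:,:2]*1000).astype(np.float32),cv2.DIST_HUBER,0,.01,.01).ravel()
        if vx<0: vx,vy=-vx,-vy
        s=(X[:,:2]*1000)@[vx,vy]; n=(X[:,:2]*1000)@[-vy,vx]
        mid=(s.max()+s.min())/2-13; org=np.array([vx,vy])*mid+np.array([-vy,vx])*np.median(n)
        out.append((round(o['p'],2),np.round(org,1),'len',round(np.ptp(s),1),'yaw',round(float(np.arctan2(vy,vx)),3),'depthz',np.round(np.percentile(P[m][:,2],[10,50,90])*1000,1)))
    return out
E
python3 - <<'E'
from h import *
st=get_state();p=capture('wrist');P=pts(p,st)
for b in barrels2(p,P,st): print(b)
print('table',np.median(P[300:330,150:200,2]),np.median(P[180:200,430:480,2]))
print(delta([.461,.054,.06],down(0.09)))
E
```

```text
(0.62, array([437.4, 163.4]), 'len', np.float64(61.4), 'yaw', -0.209, 'depthz', array([ 6.3, 11.5, 12.9]))
(0.57, array([441.9, -64.5]), 'len', np.float64(58.8), 'yaw', 0.216, 'depthz', array([ 8.4, 11.5, 12.9]))
table 0.30464463937576924 0.0021510300080745115
([-53.4, 7.9, 185.9], [0.0, 0.0024, -0.0204])
```

```bash
python3 -m pendant '[[[-53,8,60,0,0,-0.05],[-53,8,110,0,0,-0.05],[-53,8,160,0,0,-0.05],[-53,8,170,0,0,-0.05],[-53,8,170,0,0,-0.05],[-53,8,170,0,0,-0.05]]]' 50
python3 - <<'E'
from h import *
st=get_state();p=capture('wrist');save(p,'w11.png');P=pts(p,st)
print(np.round(proj(p,[.461,.054,.007],st)))
for b in barrels2(p,P,st): print(b)
print([(np.round(x['position'],4).tolist(),round(x['p'],2)) for x in tip_of(p,'barrel1')])
E
```

```text
t: 15.25
eef_pos: [0.4617, 0.054, 0.0769]
tcp_rot: [-3.136, -0.188, 0.003]
contact_force: [0.7, -0.7, 0.5]
grip_width: 0.584
[318. 210.]
(0.97, array([438. , 164.3]), 'len', np.float64(60.7), 'yaw', -0.238, 'depthz', array([ 7.5, 11.3, 12.7]))
(0.95, array([442.4, -64.1]), 'len', np.float64(60.4), 'yaw', 0.216, 'depthz', array([ 6.2, 10.9, 12.6]))
(0.73, array([459. ,  53.1]), 'len', np.float64(59.6), 'yaw', 0.14, 'depthz', array([ 9. , 11.5, 12.6]))
[([0.4609, 0.056, 0.0045], 0.97), ([0.4446, -0.06, 0.0019], 0.92), ([0.444, 0.1645, 0.0047], 0.56)]
```

View pics/w11.png

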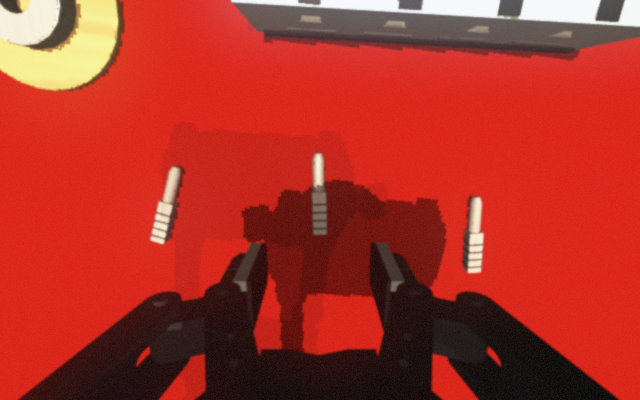

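```bash
python3 -m pendant '[[[-2,0,40,0,0,-0.02],[-2,0,65,0,0,-0.02],[-2,0,74,0,0,-0.02],[-2,0,74,0,0,-0.02],[-2,0,74,0,0,-0.02]]]' 40
python3 -m pendant '[[[0,0,0,0,0,0],[0,0,0,0,0,0],[0,0,0,0,0,0],[0,0,0,0,0,0],[0,0,0,0,0,0]]]' 4 60
python3 - <<'E'
from h import *
p=capture('wrist');save(p,'w12.png')
E
```

```text
t: 15.9
eef_pos: [0.4616, 0.054, 0.0048]
tcp_rot: [3.134, 0.219, 0.005]
contact_force: [0.6, -0.2, 0.2]
grip_width: 0.471
t: 16.4
eef_pos: [0.4612, 0.0539, 0.0047]
tcp_rot: [3.134, 0.219, 0.004]
contact_force: [-1.1, 0.3, 6.1]
grip_width: 0.088
```

View pics/w12.png

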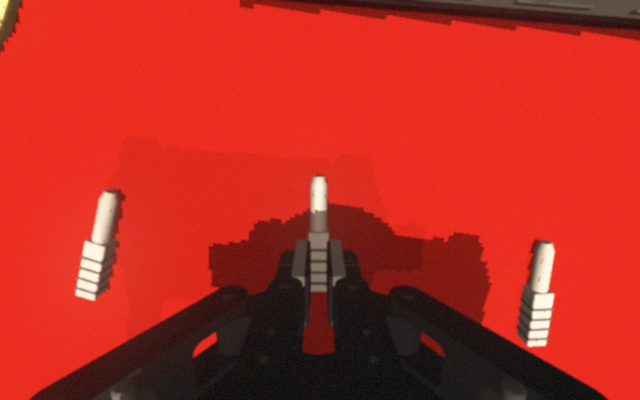

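```bash
cat >> h.py <<'E'
DC=np.array([.6372,.0100]);DY=.069
def dk(x,y):
    c,s=np.cos(DY),np.sin(DY); return DC+np.array([c*x-s*y,s*x+c*y])
E
python3 -m pendant '[[[0,0,-10,0,0,0],[0,0,-30,0,0,0],[0,0,-35,0,0,0],[0,0,-35,0,0,0],[0,0,-35,0,0,0]]]'
python3 - <<'E'
from h import *
x,y=dk(-.127,.022)
print(x,y,delta([x,y,.0395],down(DY)))
E
```

```text
t: 16.95
eef_pos: [0.4596, 0.0539, 0.0381]
tcp_rot: [-3.134, -0.219, -0.0]
contact_force: [-0.6, 0.0, -0.5]
grip_width: 0.084
0.5089854078184788 0.02319160156031814 ([44.6, 37.2, -1.4], [-0.0, -0.0001, 0.0708])
```

```bash
python3 -m pendant '[[[20,20,-1.5,0,0,0.07],[45,37,-1.5,0,0,0.071],[45,37,-1.5,0,0,0.071],[45,37,-1.5,0,0,0.071],[45,37,-1.5,0,0,0.071]]]'
python3 - <<'E'
from h import *
st=get_state();p=capture('wrist');save(p,'w13.png')
x,y=dk(-.127,.022)
print(delta([x,y,.0397],down(DY)))
for n in (.022,-.022,.066): print(np.round(proj(p,[*dk(-.05,n),.062],st)),np.round(proj(p,[*dk(-.085,n),.04],st)))
print([(np.round(x['position'],4).tolist(),round(x['p'],2)) for x in tip_of(p,'socket1')])
f=cv2.imread('pics/w13.png');cv2.imwrite('pics/w13c.png',cv2.resize(f[0:300,170:470],None,fx=2,fy=2))
E
```

```text
t: 17.45
eef_pos: [0.5077, 0.0237, 0.0385]
tcp_rot: [-3.139, -0.108, 0.005]
contact_force: [-0.0, 0.1, -1.0]
grip_width: 0.089
([1.2, 0.7, -1.1], [-0.0003, 0.0026, 0.0001])
[320.  88.] [320. 170.]
[442.  88.] [415. 170.]
[198.  88.] [224. 170.]
[([0.5766, 0.0712, 0.0399], 0.86), ([0.5751, 0.0328, 0.0401], 0.65), ([0.583, -0.064, 0.0391], 0.61)]
```

View pics/w13c.png

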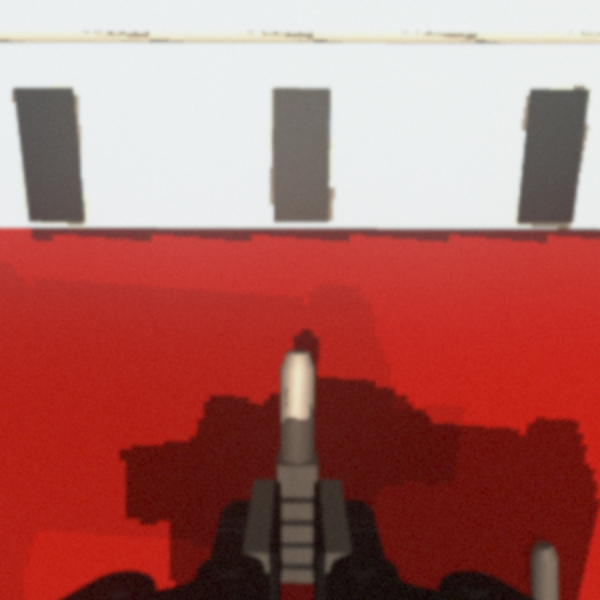

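```bash
cat >> h.py <<'E'
def relz(p,P,v0=182,v1=205):
    pin=np.array([P[v,317:321,2].max() for v in range(v0,v1,2)])
    grip=np.array([np.median(P[v,317:321,2]) for v in range(245,285,4)])
    d=P[50:105,240:400,2]; d=np.median(d[d>.05])
    return 'dock',round(d*1000,2),'pin-dock+62-4:',np.round((pin-d)*1000+58,1),'grip:',np.round((grip-d)*1000+57,1)
E
for i in 1 2 3; do python3 - <<'E'
from h import *
st=get_state();p=capture('wrist');P=pts(p,st)
print(st['eef_pos'],st['tcp_rot'],*relz(p,P))
E
done
```

```text
[0.5079649  0.02381385 0.03885739] [-3.139561   -0.10872719  0.00314965] dock 64.06 pin-dock+62-4: [38.4 38.6 39.  39.  39.1 38.9 39.7 40.2 40.2 39.  39.1 39.9] grip: [39.2 39.2 39.1 39.3 39.5 39.  39.1 39.  38.9 39.3]
[0.50822618 0.02382168 0.03906754] [-3.13959106e+00 -1.08852956e-01  2.28631409e-03] dock 64.04 pin-dock+62-4: [39.6 38.5 39.4 39.2 39.5 40.1 39.9 39.8 39.2 39.7 40.  39.5] grip: [39.2 39.6 39.6 39.8 39.8 39.1 39.7 39.6 39.3 39.7]
[0.50848577 0.02380908 0.03925856] [-3.13962573e+00 -1.08895571e-01  1.58399845e-03] dock 64.03 pin-dock+62-4: [38.7 40.1 39.8 39.9 39.6 39.8 39.6 40.7 40.3 39.3 39.9 40.7] grip: [39.2 39.3 39.5 39.6 39.5 39.4 39.2 39.4 39.6 39.5]
```

```bash
python3 -m pendant '[[[8,0.4,0,0,0,0],[16,0.4,0,0,0,0],[22,0.4,0,0,0,0],[26,0.4,0,0,0,0],[30,0.4,0,0,0,0],[30,0.4,0,0,0,0],[30,0.4,0,0,0,0],[30,0.4,0,0,0,0],[30,0.4,0,0,0,0]]]'
python3 - <<'E'
from h import *
st=get_state();p=capture('wrist');save(p,'w14.png')
f=cv2.imread('pics/w14.png');cv2.imwrite('pics/w14c.png',cv2.resize(f[100:300,170:470],None,fx=2,fy=2))
E
```

```text
t: 18.6
eef_pos: [0.5391, 0.0251, 0.0395]
tcp_rot: [-3.14, -0.108, 0.001]
contact_force: [0.4, 0.3, -0.5]
grip_width: 0.087
```

View pics/w14c.png

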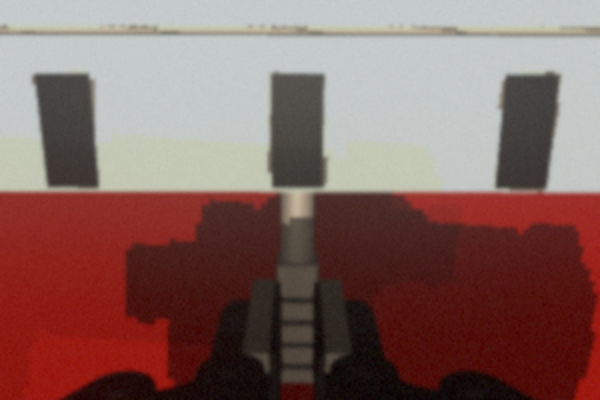

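```bash
python3 -m pendant '[[[4,0,0,0,0,0],[8,0,0,0,0,0],[12,0,0,0,0,0],[16,0,0,0,0,0],[18,0,0,0,0,0],[20,0,0,0,0,0],[21,0,0,0,0,0],[21,0,0,0,0,0]]]'
```

```text
t: 19.45
eef_pos: [0.5604, 0.0266, 0.0396]
tcp_rot: [-3.14, -0.108, 0.0]
contact_force: [0.2, -0.6, -0.6]
grip_width: 0.09
```

```bash
python3 -m pendant '[[[1,0,0,0,0,0],[2,0,0,0,0,0],[3,0,0,0,0,0],[3,0,0,0,0,0]]]'
python3 - <<'E'
from h import *
st=get_state();p=capture('wrist');save(p,'w15.png')
f=cv2.imread('pics/w15.png');cv2.imwrite('pics/w15c.png',cv2.resize(f[100:300,170:470],None,fx=2,fy=2))
E
```

```text
t: 19.85
eef_pos: [0.5635, 0.0268, 0.0397]
tcp_rot: [-3.14, -0.108, -0.0]
contact_force: [-1.0, 0.4, 1.0]
grip_width: 0.092
```

View pics/w15c.png

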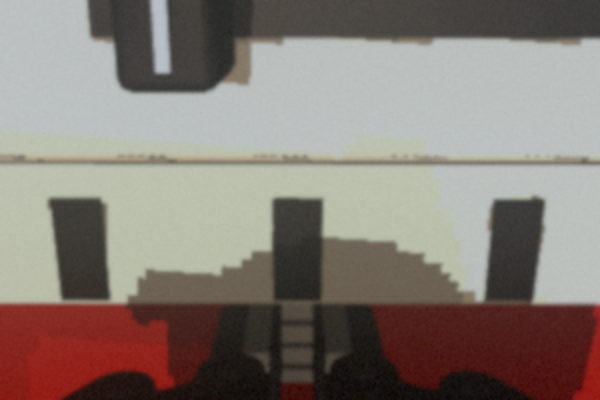

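```bash
python3 -m pendant '[[[1,0,0,0,0,0],[2,0,0,0,0,0],[2,0,0,0,0,0]]]'; python3 -m pendant '[[[1,0,0,0,0,0],[2,0,0,0,0,0],[2,0,0,0,0,0]]]'
```

```text
t: 20.2
eef_pos: [0.5656, 0.027, 0.0397]
tcp_rot: [-3.14, -0.108, -0.0]
contact_force: [-0.8, 0.5, 1.9]
grip_width: 0.086
t: 20.5
eef_pos: [0.5661, 0.027, 0.0396]
tcp_rot: [3.14, 0.108, -0.005]
contact_force: [-4.8, 0.6, 6.3]
grip_width: 0.086
```

```bash
python3 -m pendant '[[[-2,0,0,0,0,0],[-3,0,0,0,0,0],[-3,0,0,0,0,0],[-3,0,0,0,0,0]]]' 24; python3 -m pendant '[[[-6,0,-20,0,0,0],[-20,0,-60,0,0,0],[-50,0,-90,0,0,0],[-80,0,-90,0,0,0],[-110,0,-90,0,0,0],[-110,0,-90,0,0,0],[-110,0,-90,0,0,0]]]' 24
python3 - <<'E'
from h import *
st=get_state();p=capture('wrist');save(p,'w16.png');P=pts(p,st)
print(st['eef_pos'],[(np.round(x['position'],4).tolist(),round(x['p'],2)) for x in tip_of(p,'barrel1')])
f=cv2.imread('pics/w16.png');cv2.imwrite('pics/w16c.png',cv2.resize(f[0:250,170:470],None,fx=2,fy=2))
E
```

```text
t: 20.9
eef_pos: [0.5646, 0.0268, 0.0396]
tcp_rot: [3.14, 0.108, 0.001]
contact_force: [-0.1, -0.1, -1.2]
grip_width: 0.278
t: 21.6
eef_pos: [0.4548, 0.0193, 0.1299]
tcp_rot: [3.14, 0.108, 0.002]
contact_force: [0.4, 0.6, 0.7]
grip_width: 0.282
[0.45478048 0.01927885 0.12987186] [([0.4425, -0.0625, 0.0021], 0.79), ([0.4438, 0.1642, 0.0049], 0.64)]
```

View pics/w16c.png

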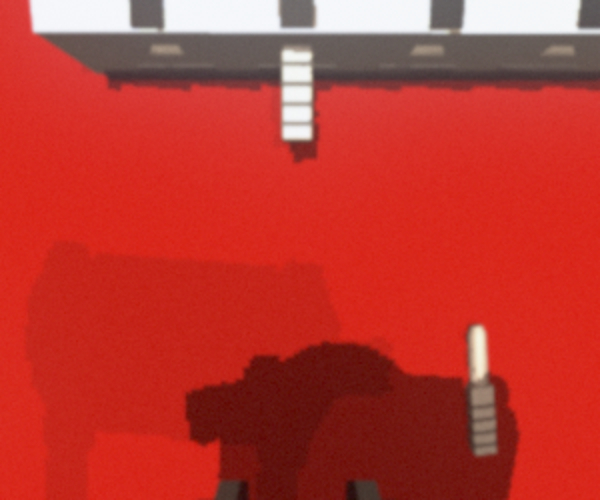

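```bash
cat >> h.py <<'E'
def ray(p,u,v,z,st=None):
    T=world_T(p,st);K=np.array(p['camera_matrix'])
    d=T[:3,:3]@np.array([(u-K[0,2])/K[0,0],(v-K[1,2])/K[1,1],1]); return T[:3,3]+d*(z-T[2,3])/d[2]
E
python3 - <<'E'
from h import *
st=get_state();p=capture('wrist');P=pts(p,st)
print('tail',ray(p,318.5,69.5,.045,st),'front top edge',ray(p,318.5,16.5,.062,st), 'shoulder',ray(p,318.5,24,.045,st))
for v in range(20,74,3): print(v,np.round(P[v,318]*1000,1), end=' ')
# dock front edge points
E
```

```text
tail [0.55012119 0.02570756 0.045     ] front top edge [0.57797349 0.02765762 0.062     ] shoulder [0.57757691 0.02762113 0.045     ]
20 [576.5  27.9  60.2] 23 [576.2  27.8  54.1] 26 [575.9  27.8  47.4] 29 [574.2  27.7  47.3] 32 [572.6  27.6  46.4] 35 [570.5  27.5  48.1] 38 [569.   27.3  47.1] 41 [567.2  27.2  47. ] 44 [565.6  27.1  46.1] 47 [563.6  27.   46.9] 50 [562.   26.9  45.6] 53 [559.9  26.7  47.8] 56 [558.2  26.6  46.8] 59 [556.3  26.5  48. ] 62 [554.6  26.4  46.8] 65 [552.8  26.2  46.4] 68 [550.8  26.1  47.2] 71 [549.   26.   46.9]
```

```bash
python3 - <<'E'
from h import *
print(delta([.442,-.0625,.08],down(.21)))
E
```

```text
([-19.6, 80.6, 50.0], [0.0002, -0.0013, -0.1412])
```

```bash
python3 -m pendant '[[[-20,40,0,0,0,-0.07],[-20,80,20,0,0,-0.14],[-20,81,50,0,0,-0.141],[-20,81,50,0,0,-0.141],[-20,81,50,0,0,-0.141]]]' 50
python3 - <<'E'
from h import *
st=get_state();p=capture('wrist');save(p,'w17.png');P=pts(p,st)
print(st['eef_pos']);
for b in barrels2(p,P,st): print(b)
print([(np.round(x['position'],4).tolist(),round(x['p'],2)) for x in tip_of(p,'barrel1')])
E
```

```text
t: 22.25
eef_pos: [0.4401, -0.0627, 0.0792]
tcp_rot: [-3.123, -0.328, 0.003]
contact_force: [0.4, 0.5, -0.4]
grip_width: 0.591
[ 0.4401022  -0.06274302  0.07916399]
(0.88, array([439.6, 157.4]), 'len', np.float64(56.4), 'yaw', -0.1, 'depthz', array([4. , 7. , 9.5]))
(0.61, array([442.2, -64.1]), 'len', np.float64(59.3), 'yaw', 0.21, 'depthz', array([ 9.3, 11.5, 12.7]))
[([0.4417, -0.063, 0.0047], 0.78)]
```

View pics/w17.png

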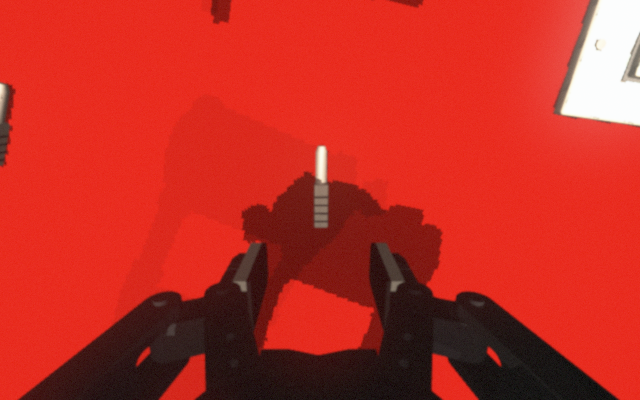

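```bash
python3 -m pendant '[[[-1,0.7,40,0,0,0],[-1,0.7,65,0,0,0],[-1,0.7,77,0,0,0],[-1,0.7,77,0,0,0],[-1,0.7,77,0,0,0]]]' 40
python3 -m pendant '[[[0,0,0,0,0,0],[0,0,0,0,0,0],[0,0,0,0,0,0],[0,0,0,0,0,0],[0,0,0,0,0,0]]]' 4 60
python3 -m pendant '[[[0,0,-10,0,0,0],[0,0,-30,0,0,0],[0,0,-36,0,0,0],[0,0,-36,0,0,0],[0,0,-36,0,0,0]]]'
python3 - <<'E'
from h import *
p=capture('wrist');save(p,'w18.png')
x,y=dk(-.127,-.066)
print(x,y,delta([x,y,.0397],down(DY)))
E
```

```text
t: 22.9
eef_pos: [0.4406, -0.0637, 0.0037]
tcp_rot: [3.124, 0.33, 0.002]
contact_force: [1.1, 0.1, 0.8]
grip_width: 0.467
t: 23.4
eef_pos: [0.4409, -0.064, 0.0042]
tcp_rot: [3.124, 0.329, 0.004]
contact_force: [-0.6, 0.0, 5.8]
grip_width: 0.087
t: 23.9
eef_pos: [0.4393, -0.0638, 0.0386]
tcp_rot: [3.124, 0.329, 0.0]
contact_force: [0.3, 0.1, -0.1]
grip_width: 0.088
0.515052590833305 -0.06459899753926998 ([74.3, 16.8, -1.6], [-0.0003, 0.0007, 0.1408])
```

View pics/w18.png

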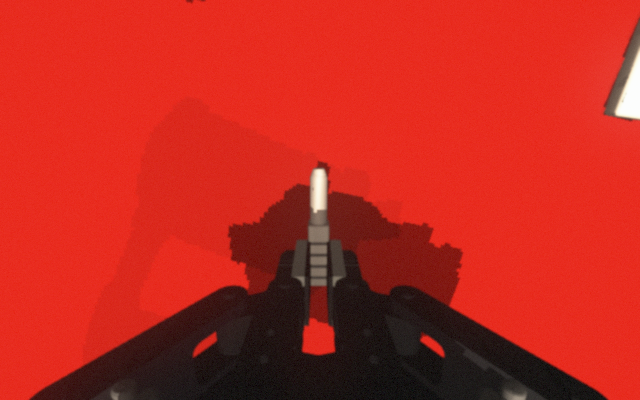

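```bash
python3 -m pendant '[[[30,10,-1,0,0,0.07],[70,17,-1,0,0,0.14],[73,17,-1,0,0,0.141],[73,17,-1,0,0,0.141],[73,17,-1,0,0,0.141],[73,17,-1,0,0,0.141],[73,17,-1,0,0,0.141]]]'
python3 - <<'E'
from h import *
for i in range(2):
    st=get_state();p=capture('wrist');P=pts(p,st);print(st['eef_pos'],*relz(p,P))
save(p,'w19.png')
f=cv2.imread('pics/w19.png');cv2.imwrite('pics/w19c.png',cv2.resize(f[0:300,170:470],None,fx=2,fy=2))
E
```

```text
t: 24.65
eef_pos: [0.513, -0.0651, 0.0392]
tcp_rot: [-3.14, -0.108, 0.002]
contact_force: [0.2, -0.0, -0.5]
grip_width: 0.085
[ 0.51302946 -0.06510213  0.03924962] dock 64.04 pin-dock+62-4: [40.6 40.2 40.6 40.9 41.4 40.8 40.2 39.4 40.3 39.9 40.7 40.3] grip: [40.6 40.  40.3 39.7 40.3 39.9 39.8 40.6 40.1 40.2]
[ 0.51336672 -0.06515873  0.03945688] dock 64.02 pin-dock+62-4: [40.  40.8 40.2 40.3 40.1 40.4 40.8 40.1 40.  40.4 40.3 40.8] grip: [40.5 40.7 40.3 40.1 40.7 40.  40.7 40.4 40.5 40.3]
```

View pics/w19c.png

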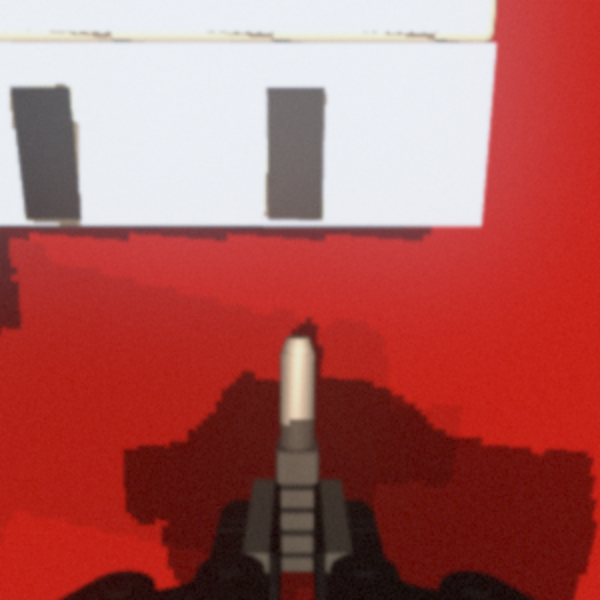

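```bash
python3 -m pendant '[[[8,-0.4,0.4,0,0,0],[16,-0.4,0.4,0,0,0],[22,-0.4,0.4,0,0,0],[26,-0.4,0.4,0,0,0],[30,-0.4,0.4,0,0,0],[30,-0.4,0.4,0,0,0],[30,-0.4,0.4,0,0,0],[30,-0.4,0.4,0,0,0]]]'
python3 -m pendant '[[[4,0,0,0,0,0],[8,0,0,0,0,0],[12,0,0,0,0,0],[16,0,0,0,0,0],[17,0,0,0,0,0],[17,0,0,0,0,0],[17,0,0,0,0,0]]]'
```

```text
t: 25.55
eef_pos: [0.5439, -0.0627, 0.039]
tcp_rot: [-3.14, -0.108, 0.001]
contact_force: [-0.2, -0.5, -1.2]
grip_width: 0.087
t: 26.25
eef_pos: [0.5611, -0.0616, 0.0391]
tcp_rot: [-3.14, -0.108, 0.001]
contact_force: [0.5, 0.1, -1.0]
grip_width: 0.089
```

```bash
python3 -m pendant '[[[1,0,0,0,0,0],[2,0,0,0,0,0],[3,0,0,0,0,0],[3,0,0,0,0,0]]]'; python3 -m pendant '[[[1,0,0,0,0,0],[2,0,0,0,0,0],[2,0,0,0,0,0]]]'; python3 -m pendant '[[[1,0,0,0,0,0],[2,0,0,0,0,0],[2,0,0,0,0,0]]]'
```

```text
t: 26.65
eef_pos: [0.5644, -0.0613, 0.0393]
tcp_rot: [-3.14, -0.108, -0.0]
contact_force: [0.1, -0.3, -0.1]
grip_width: 0.089
t: 26.95
eef_pos: [0.5664, -0.0612, 0.0393]
tcp_rot: [-3.14, -0.108, -0.0]
contact_force: [0.3, -0.0, 0.7]
grip_width: 0.087
t: 27.25
eef_pos: [0.5683, -0.0611, 0.0393]
tcp_rot: [-3.14, -0.108, -0.0]
contact_force: [-0.5, 0.3, 1.1]
grip_width: 0.089
```

```bash
python3 -m pendant '[[[1,0,0,0,0,0],[2,0,0,0,0,0],[2,0,0,0,0,0]]]'; python3 - <<'E'
from h import *
st=get_state();p=capture('wrist');save(p,'w20.png')
f=cv2.imread('pics/w20.png');cv2.imwrite('pics/w20c.png',cv2.resize(f[100:300,170:470],None,fx=2,fy=2))
E
```

```text
t: 27.55
eef_pos: [0.5684, -0.061, 0.039]
tcp_rot: [-3.14, -0.108, 0.006]
contact_force: [-6.5, 0.2, 5.4]
grip_width: 0.089
```

View pics/w20c.png

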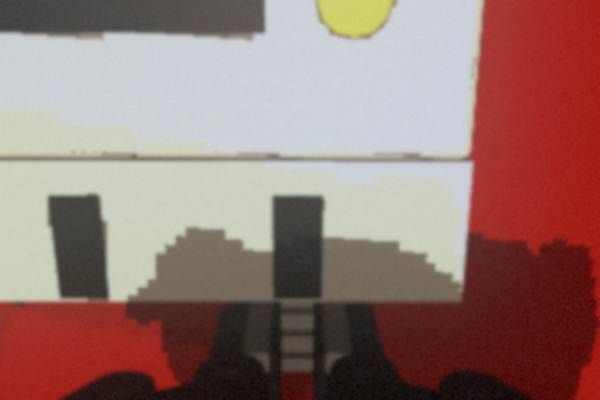

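```bash
python3 -m pendant '[[[-2,0,0,0,0,0],[-3,0,0,0,0,0],[-3,0,0,0,0,0],[-3,0,0,0,0,0]]]' 24; python3 -m pendant '[[[-6,0,-20,0,0,0],[-20,0,-60,0,0,0],[-50,0,-90,0,0,0],[-80,0,-90,0,0,0],[-110,0,-90,0,0,0],[-110,0,-90,0,0,0],[-110,0,-90,0,0,0]]]' 24
python3 - <<'E'
from h import *
st=get_state();p=capture('wrist');save(p,'w21.png');P=pts(p,st)
f=cv2.imread('pics/w21.png');cv2.imwrite('pics/w21c.png',cv2.resize(f[0:250,150:470],None,fx=2.4,fy=2.4))
print(delta([.441,.1635,.08],down(-.225)))
E
```

```text
t: 28.0
eef_pos: [0.5676, -0.0612, 0.0393]
tcp_rot: [3.14, 0.108, 0.001]
contact_force: [0.6, -0.5, 0.1]
grip_width: 0.281
t: 28.7
eef_pos: [0.4577, -0.0688, 0.1295]
tcp_rot: [3.14, 0.107, 0.002]
contact_force: [0.3, 0.3, -1.0]
grip_width: 0.282
([-1.5, -233.0, 49.6], [0.0001, -0.0019, 0.2936])
```

View pics/w21c.png

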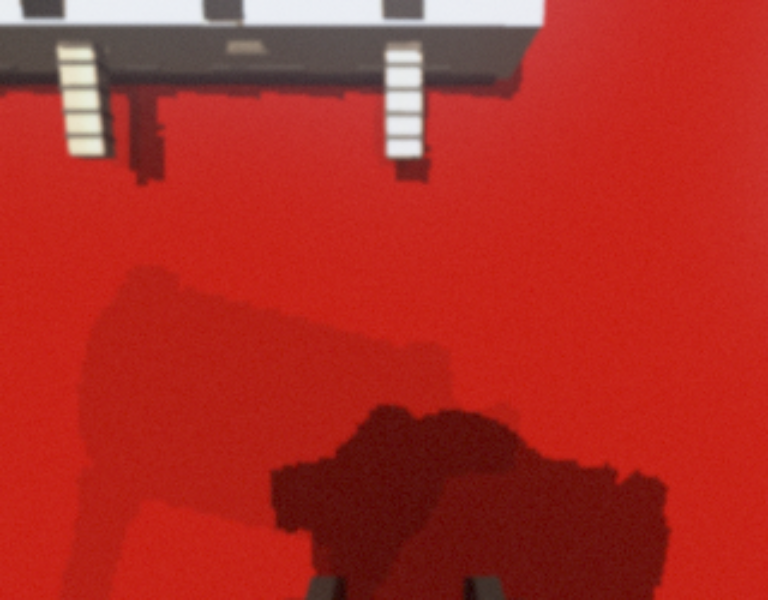

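Both look equally home, shoulders at the face. Next the left barrel.

```bash
python3 -m pendant '[[[-1,-50,0,0,0,0.1],[-1,-233,0,0,0,0.294],[-1,-233,0,0,0,0.294],[-1,-233,20,0,0,0.294],[-1,-233,50,0,0,0.294],[-1,-233,50,0,0,0.294],[-1,-233,50,0,0,0.294],[-1,-233,50,0,0,0.294],[-1,-233,50,0,0,0.294]]]' 50
python3 - <<'E'
from h import *
st=get_state();p=capture('wrist');save(p,'w22.png');P=pts(p,st)
print(st['eef_pos']);
for b in barrels2(p,P,st): print(b)
print([(np.round(x['position'],4).tolist(),round(x['p'],2)) for x in tip_of(p,'barrel1')])
E
```

```text
t: 29.65
eef_pos: [0.442, 0.163, 0.0803]
tcp_rot: [-3.121, 0.355, -0.003]
contact_force: [-0.3, -0.2, 0.3]
grip_width: 0.587
[0.44196053 0.16303448 0.08028617]
(0.82, array([438.7, 163.9]), 'len', np.float64(58.9), 'yaw', -0.225, 'depthz', array([ 8.7, 11.4, 12.7]))
[([0.4456, 0.1629, 0.0059], 0.72)]
```

View pics/w22.png

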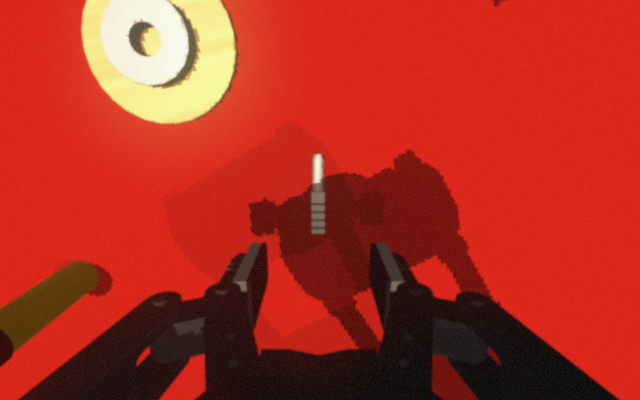

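```bash
python3 -m pendant '[[[-3.5,0,40,0,0,0],[-3.5,0,65,0,0,0],[-3.5,0,77,0,0,0],[-3.5,0,77,0,0,0],[-3.5,0,77,0,0,0]]]' 40
python3 -m pendant '[[[0,0,0,0,0,0],[0,0,0,0,0,0],[0,0,0,0,0,0],[0,0,0,0,0,0],[0,0,0,0,0,0]]]' 4 60
python3 -m pendant '[[[0,0,-10,0,0,0],[0,0,-30,0,0,0],[0,0,-36,0,0,0],[0,0,-36,0,0,0],[0,0,-36,0,0,0]]]'
python3 - <<'E'
from h import *
x,y=dk(-.127,.066)
print(x,y,delta([x,y,.0392],down(DY)))
E
```

```text
t: 30.3
eef_pos: [0.438, 0.1644, 0.003]
tcp_rot: [-3.121, 0.354, -0.002]
contact_force: [0.4, -0.3, 0.5]
grip_width: 0.466
t: 30.8
eef_pos: [0.4385, 0.1649, 0.0038]
tcp_rot: [-3.121, 0.353, -0.004]
contact_force: [-0.7, -0.9, 6.0]
grip_width: 0.092
t: 31.3
eef_pos: [0.4369, 0.1644, 0.0382]
tcp_rot: [-3.122, 0.353, -0.0]
contact_force: [-0.4, -0.0, -0.2]
grip_width: 0.093
0.5059518163110656 0.0670869011101122 ([89.0, 79.4, -1.0], [-0.0, -0.0002, -0.2941])
```

```bash
python3 -m pendant '[[[30,30,-0.6,0,0,-0.15],[70,65,-0.6,0,0,-0.294],[88,79,-0.6,0,0,-0.294],[88,79,-0.6,0,0,-0.294],[88,79,-0.6,0,0,-0.294],[88,79,-0.6,0,0,-0.294],[88,79,-0.6,0,0,-0.294],[88,79,-0.6,0,0,-0.294]]]'
python3 - <<'E'
from h import *
for i in range(2):
    st=get_state();p=capture('wrist');P=pts(p,st);print(st['eef_pos'],*relz(p,P))
save(p,'w23.png')
f=cv2.imread('pics/w23.png');cv2.imwrite('pics/w23c.png',cv2.resize(f[0:300,170:470],None,fx=2,fy=2))
E
```

```text
t: 32.1
eef_pos: [0.5043, 0.0686, 0.0385]
tcp_rot: [-3.14, -0.11, 0.001]
contact_force: [0.9, 0.9, -0.2]
grip_width: 0.088
[0.50433233 0.06855825 0.03854162] dock 64.04 pin-dock+62-4: [40.  39.8 39.3 39.9 39.5 40.5 39.7 40.4 40.3 39.7 40.8 40. ] grip: [39.9 40.1 39.8 40.3 39.6 39.8 39.8 39.6 39.8 39.3]
[0.50453425 0.06848492 0.03867377] dock 64.01 pin-dock+62-4: [ 39.9  40.5 177.1  39.4  40.8  40.5  40.6  39.4  39.5  40.1  40.2  40.3] grip: [39.8 40.3 39.5 39.9 39.3 39.5 40.4 40.2 40.4 39.9]
```

View pics/w23c.png

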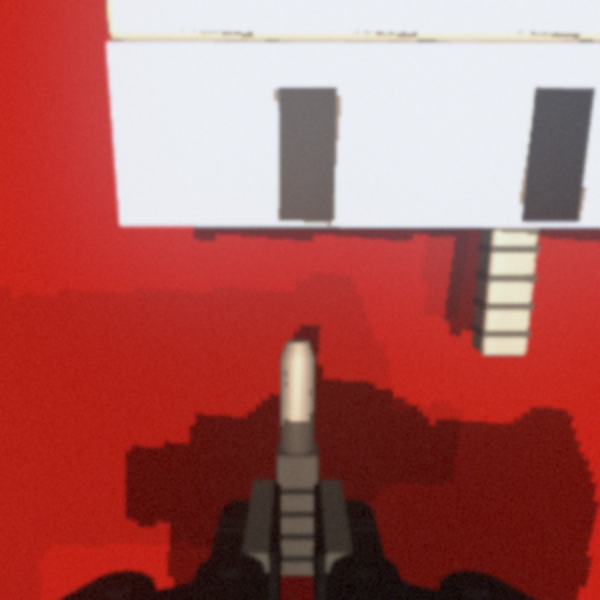

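```bash
python3 -m pendant '[[[6,1,0,0,0,0],[12,1,0,0,0,0],[16,1,0,0,0,0],[16,1,0,0,0,0],[16,1,0,0,0,0],[16,1,0,0,0,0],[16,1,0,0,0,0]]]'
python3 - <<'E'
from h import *
for i in range(2):
    st=get_state();p=capture('wrist');P=pts(p,st);print(st['eef_pos'],*relz(p,P))
save(p,'w24.png')
f=cv2.imread('pics/w24.png');cv2.imwrite('pics/w24c.png',cv2.resize(f[0:300,170:470],None,fx=2,fy=2))
E
```

```text
t: 32.9
eef_pos: [0.5209, 0.0678, 0.0387]
tcp_rot: [3.14, 0.108, -0.001]
contact_force: [-0.4, -0.4, -0.2]
grip_width: 0.086
[0.52091622 0.06784078 0.03868784] dock 63.91 pin-dock+62-4: [40.9 40.6 40.4 40.2 40.  39.5 39.8 40.5 40.8 40.2 40.5 39.8] grip: [40.3 40.5 39.7 39.9 39.5 40.  40.6 39.7 39.7 40. ]
[0.52094582 0.0678282  0.03870415] dock 63.9 pin-dock+62-4: [40.4 40.4 40.7 40.6 40.1 40.7 41.4 40.6 40.3 40.8 40.4 40.5] grip: [40.5 40.5 39.6 40.5 39.8 39.9 40.6 40.1 40.1 39.8]
```

View pics/w24c.png

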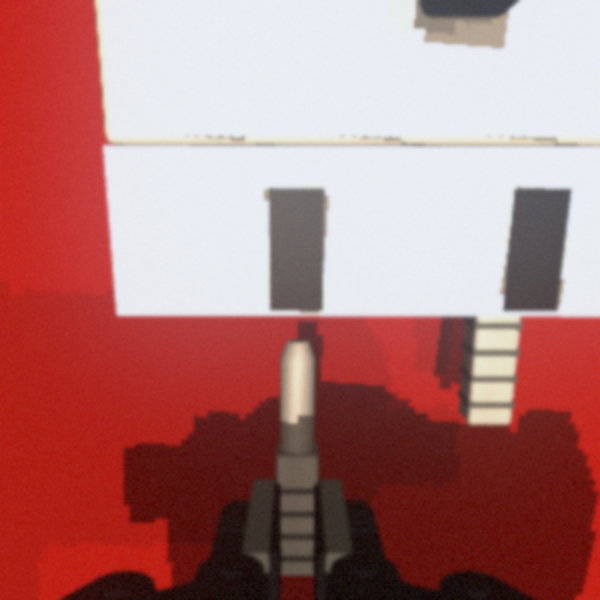

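```bash
python3 -m pendant '[[[6,-0.2,0.2,0,0,0],[10,-0.2,0.2,0,0,0],[14,-0.2,0.2,0,0,0],[14,-0.2,0.2,0,0,0],[14,-0.2,0.2,0,0,0]]]'
python3 -m pendant '[[[4,0,0,0,0,0],[8,0,0,0,0,0],[12,0,0,0,0,0],[16,0,0,0,0,0],[18,0,0,0,0,0],[20,0,0,0,0,0],[20,0,0,0,0,0]]]'
python3 -m pendant '[[[1,0,0,0,0,0],[2,0,0,0,0,0],[2,0,0,0,0,0]]]'
```

```text
t: 33.5
eef_pos: [0.5353, 0.0691, 0.0385]
tcp_rot: [-3.14, -0.108, 0.0]
contact_force: [-0.4, -0.8, 0.1]
grip_width: 0.093
t: 34.2
eef_pos: [0.5554, 0.0704, 0.0386]
tcp_rot: [3.14, 0.108, 0.0]
contact_force: [-0.5, 0.2, -0.9]
grip_width: 0.089
t: 34.5
eef_pos: [0.5565, 0.0705, 0.0384]
tcp_rot: [3.14, 0.108, -0.002]
contact_force: [-1.3, -0.5, 1.0]
grip_width: 0.093
```

```bash
python3 -m pendant '[[[1,0,0,0,0,0],[2,0,0,0,0,0],[2,0,0,0,0,0]]]';python3 -m pendant '[[[1,0,0,0,0,0],[1.5,0,0,0,0,0],[1.5,0,0,0,0,0]]]'
```

```text
t: 34.8
eef_pos: [0.5568, 0.0705, 0.038]
tcp_rot: [3.139, 0.108, -0.008]
contact_force: [-5.8, -0.4, 3.0]
grip_width: 0.087
t: 35.1
eef_pos: [0.5569, 0.0705, 0.0378]
tcp_rot: [3.139, 0.108, -0.012]
contact_force: [-9.0, -2.2, 5.8]
grip_width: 0.089
```

```bash
python3 -m pendant '[[[-3,0,0,0,0,0],[-4,0,0,0,0,0],[-4,0,0,0,0,0],[-4,0,0,0,0,0]]]' 24; python3 -m pendant '[[[-6,0,-20,0,0,0],[-20,0,-60,0,0,0],[-50,20,-90,0,0,0],[-80,40,-90,0,0,0],[-110,60,-90,0,0,0],[-110,60,-90,0,0,0],[-110,60,-90,0,0,0],[-110,60,-90,0,0,0]]]' 24
python3 - <<'E'
from h import *
st=get_state();p=capture('wrist');save(p,'w25.png');P=pts(p,st)
f=cv2.imread('pics/w25.png');cv2.imwrite('pics/w25c.png',cv2.resize(f[0:200,150:470],None,fx=2.5,fy=2.5))
s=capture('scene');save(s,'s1.png')
for n in ('lock_ring','power_top','barrel1'):print([(np.round(x['position'],4).tolist(),round(x['p'],2)) for x in tip_of(s,n)],[(np.round(x['position'],4).tolist(),round(x['p'],2)) for x in tip_of(p,n)])
E
```

```text
t: 35.5
eef_pos: [0.5573, 0.0705, 0.039]
tcp_rot: [-3.14, -0.108, -0.002]
contact_force: [0.8, -0.8, 0.3]
grip_width: 0.279
t: 36.3
eef_pos: [0.4522, 0.0033, 0.1291]
tcp_rot: [-3.14, -0.108, -0.003]
contact_force: [0.2, -0.1, -0.5]
grip_width: 0.284
[([0.576, 0.2401, 0.0064], 0.73)] [([0.5712, 0.2381, 0.0117], 0.61)]
[([0.6701, 0.0103, 0.0753], 0.55), ([0.641, 0.0484, 0.0982], 0.39)] []
[] [([0.5708, -0.0573, 0.0402], 0.8), ([0.5642, 0.0283, 0.0401], 0.79), ([0.5618, 0.069, 0.0369], 0.61)]
```

View pics/w25c.png

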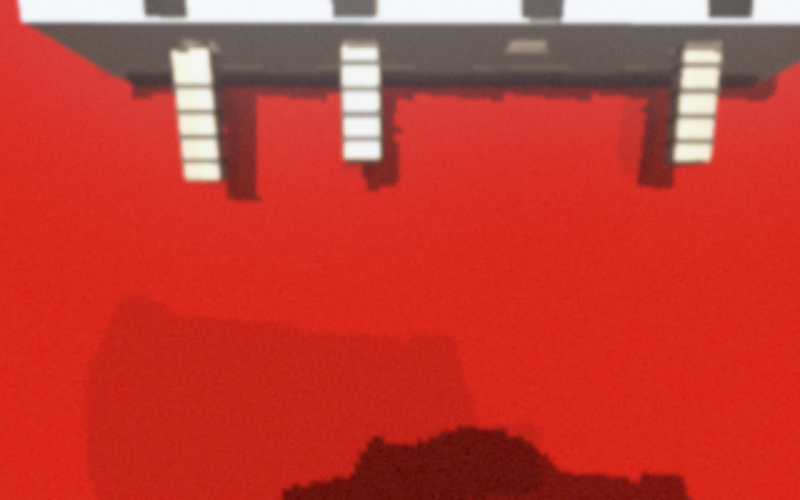

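View pics/s1.png

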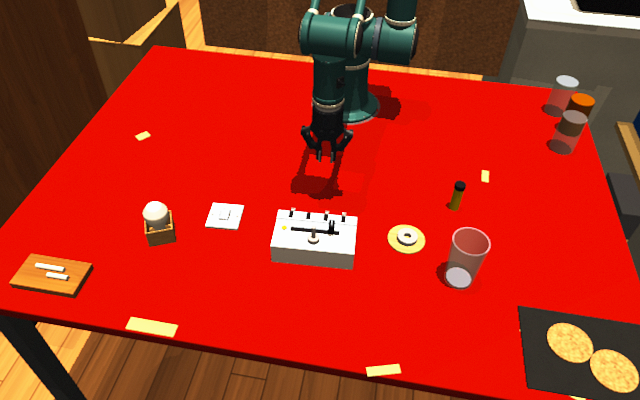

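```bash
python3 - <<'E'
from h import *
st=get_state();p=capture('wrist');P=pts(p,st)
c,s=np.cos(DY),np.sin(DY)
def tod(q): d=q[:2]-DC; return np.round([1000*(c*d[0]+s*d[1]),1000*(-s*d[0]+c*d[1])],1)
for name,u,v in(('s4 tail',150+201/2.5,181/2.5),('s3 tail',150+361/2.5,160/2.5),('s1 tail',150+692/2.5,161/2.5)): print(name,tod(ray(p,u,v,.047,st)))
for name,u,v in(('s4 sh',150+191/2.5,47/2.5),('s3 sh',150+360/2.5,43/2.5),('s1 sh',150+702/2.5,43/2.5)): print(name,tod(ray(p,u,v,.047,st)))
print('edge',tod(ray(p,318,23/2.5,.064,st)))
E
```

```text
s4 tail [-94.   64.8]
s3 tail [-88.8  22.1]
s1 tail [-89.  -65.4]
s4 sh [-62.2  64.8]
s3 sh [-61.2  21.8]
s1 sh [-61.2 -65.1]
edge [-60.9   6.5]
```

```bash
python3 - <<'E'
from h import *
x,y=dk(-.130,.066)
print(delta([x,y,.032],down(DY)))
E
```

```text
([56.2, -59.9, 96.4], [-0.0, 0.0004, 0.0002])
```

```bash
python3 -m pendant '[[[30,-50,20,0,0,0],[55,-60,50,0,0,0],[55,-60,80,0,0,0],[55,-60,96,0,0,0],[55,-60,96,0,0,0],[55,-60,96,0,0,0]]]' 0
python3 - <<'E'
from h import *
st=get_state();p=capture('wrist');save(p,'w26.png');print(st['eef_pos'])
f=cv2.imread('pics/w26.png');cv2.imwrite('pics/w26c.png',cv2.resize(f[50:300,170:470],None,fx=2,fy=2))
E
```

```text
t: 37.35
eef_pos: [0.5016, 0.0667, 0.0326]
tcp_rot: [3.14, 0.108, -0.001]
contact_force: [-0.3, -0.4, 0.5]
grip_width: -0.001
[0.50161172 0.06674712 0.03255604]
```

View pics/w26c.png

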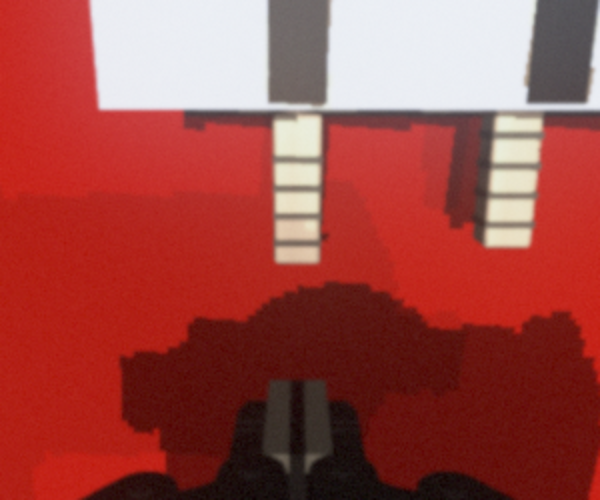

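```bash
python3 -m pendant '[[[7,0,0,0,0,0],[14,0,0,0,0,0],[20,0,0,0,0,0],[22,0,0,0,0,0],[24,0,0,0,0,0],[24,0,0,0,0,0],[24,0,0,0,0,0]]]'
python3 -m pendant '[[[1,0,0,0,0,0],[2,0,0,0,0,0],[3,0,0,0,0,0],[3,0,0,0,0,0]]]'
python3 -m pendant '[[[1,0,0,0,0,0],[2,0,0,0,0,0],[3,0,0,0,0,0],[3,0,0,0,0,0]]]'
```

```text
t: 38.1
eef_pos: [0.5254, 0.0684, 0.0324]
tcp_rot: [3.14, 0.108, -0.001]
contact_force: [0.0, 0.5, 0.8]
grip_width: 0.002
t: 38.5
eef_pos: [0.5288, 0.0686, 0.0327]
tcp_rot: [-3.14, -0.108, -0.0]
contact_force: [-0.6, 0.1, 0.4]
grip_width: 0.001
t: 38.9
eef_pos: [0.531, 0.0687, 0.0323]
tcp_rot: [3.14, 0.108, -0.003]
contact_force: [-2.4, -0.4, -0.1]
grip_width: 0.002
```

```bash
python3 -m pendant '[[[1,0,0,0,0,0],[2,0,0,0,0,0],[2,0,0,0,0,0]]]'
python3 -m pendant '[[[1,0,0,0,0,0],[2,0,0,0,0,0],[2,0,0,0,0,0]]]'
python3 - <<'E'
from h import *
st=get_state();p=capture('wrist');save(p,'w27.png');print(st['eef_pos'])
f=cv2.imread('pics/w27.png');cv2.imwrite('pics/w27c.png',cv2.resize(f[50:300,170:470],None,fx=2,fy=2))
E
```

```text
t: 39.2
eef_pos: [0.5312, 0.0688, 0.0317]
tcp_rot: [3.139, 0.108, -0.008]
contact_force: [-7.2, 0.4, 2.0]
grip_width: -0.006
t: 39.5
eef_pos: [0.5314, 0.0688, 0.0311]
tcp_rot: [3.139, 0.108, -0.014]
contact_force: [-9.6, -1.5, 4.1]
grip_width: -0.002
[0.53135424 0.06879398 0.03113551]
```

View pics/w27c.png

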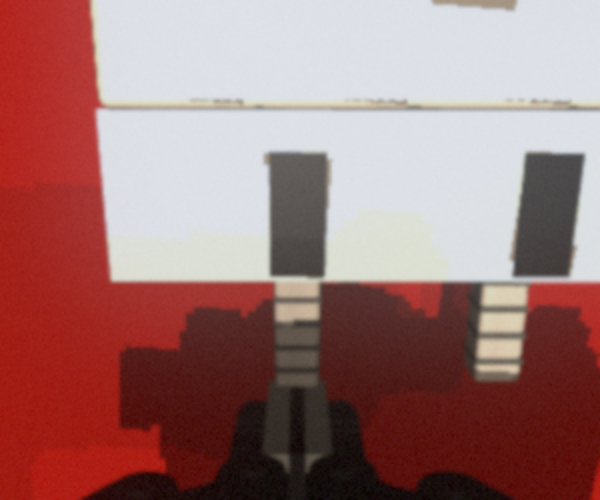

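```bash
python3 - <<'E'
import cv2,numpy as np
a=cv2.imread('pics/w11.png')
f=lambda u:cv2.resize(a[145:275,u-32:u+32],None,fx=4,fy=4,interpolation=cv2.INTER_CUBIC)
b=cv2.imread('pics/w26.png')
g=lambda u:cv2.resize(b[95:190,u-32:u+32],(256,520),interpolation=cv2.INTER_CUBIC)
cv2.imwrite('pics/z.png',np.hstack([f(166),f(318),f(475)]))
E
```

```text
(no output)
```

View pics/z.png

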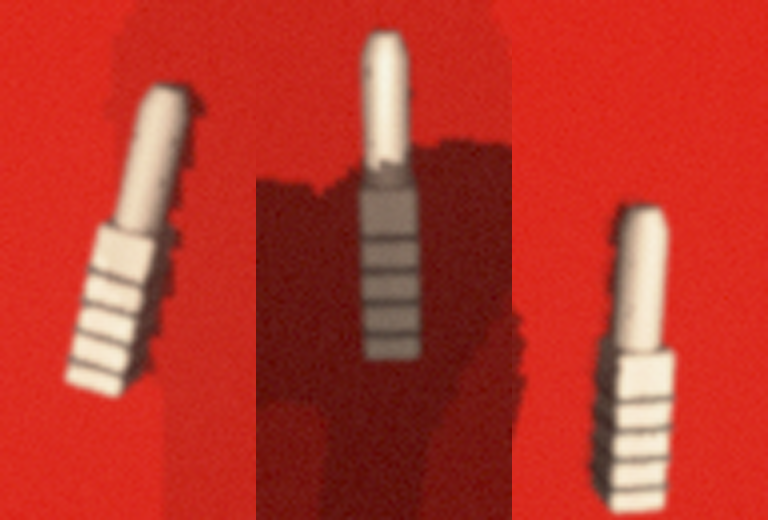

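```bash
python3 -m pendant '[[[-10,0,0,0,0,0],[-30,0,-10,0,0,0],[-60,0,-60,0,0,0],[-80,0,-96,0,0,0],[-80,0,-96,0,0,0],[-80,0,-96,0,0,0],[-80,0,-96,0,0,0]]]'
python3 - <<'E'
from h import *
st=get_state();p=capture('wrist');save(p,'w28.png');P=pts(p,st);print(st['eef_pos'])
f=cv2.imread('pics/w28.png');cv2.imwrite('pics/w28c.png',cv2.resize(f[0:120,260:400],None,fx=5,fy=5,interpolation=cv2.INTER_CUBIC))
for x in tip_of(p,'barrel1'): print(np.round(x['position'],4),round(x['p'],2))
for x in tip_of(p,'socket1'): print('s',np.round(x['position'],4),round(x['p'],2))
E
```

```text
t: 40.25
eef_pos: [0.4559, 0.0635, 0.1281]
tcp_rot: [3.14, 0.108, 0.0]
contact_force: [-1.0, 0.3, -0.5]
grip_width: -0.001
[0.45589827 0.06353725 0.12812033]
[0.5632 0.0715 0.0374] 0.91
[0.5636 0.0269 0.0397] 0.79
[ 0.5681 -0.0583  0.039 ] 0.56
s [ 0.5858 -0.0633  0.0346] 0.84
s [0.5769 0.0316 0.0412] 0.76
s [0.5752 0.0717 0.0387] 0.71
s [ 0.5814 -0.0149  0.0401] 0.65
```

View pics/w28c.png

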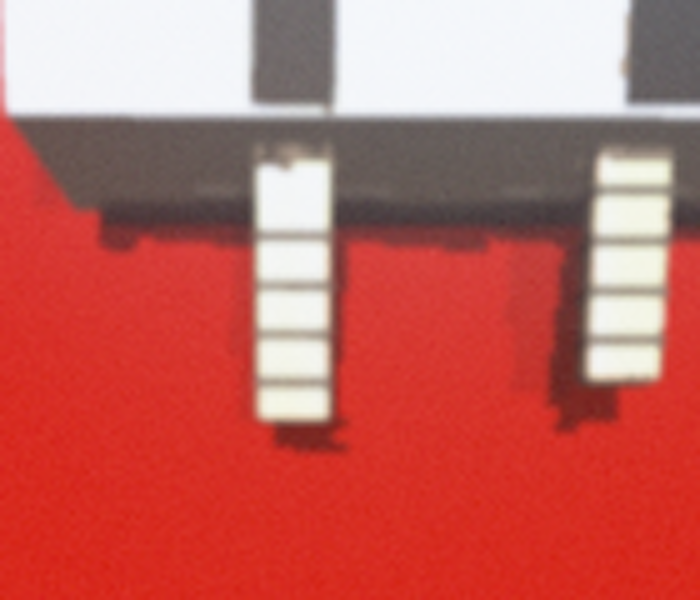

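```bash
python3 - <<'E'
from h import *
print(delta([.6360,.0495,.15],down(DY)))
E
python3 -m pendant '[[[0,0,-22,0,0,0],[50,20,-22,0,0,0],[178,27,-22,0,0,0],[178,27,-22,0,0,0],[178,27,-22,0,0,0],[178,27,-22,0,0,0],[178,27,-22,0,0,0]]]' 45
python3 - <<'E'
from h import *
st=get_state();p=capture('wrist');save(p,'w29.png')
print(st['eef_pos'],delta([.6365,.0495,.077],down(0.069)))
E
```

```text
([179.3, 26.4, -23.5], [0.0001, 0.0028, -0.0002])
t: 41.1
eef_pos: [0.6347, 0.0487, 0.1482]
tcp_rot: [-3.14, -0.108, 0.007]
contact_force: [-0.0, -0.3, -0.5]
grip_width: 0.528
[0.63471246 0.0487496  0.14822342] ([2.9, -0.5, 71.5], [-0.0001, 0.0042, -0.0002])
```

View pics/w29.png

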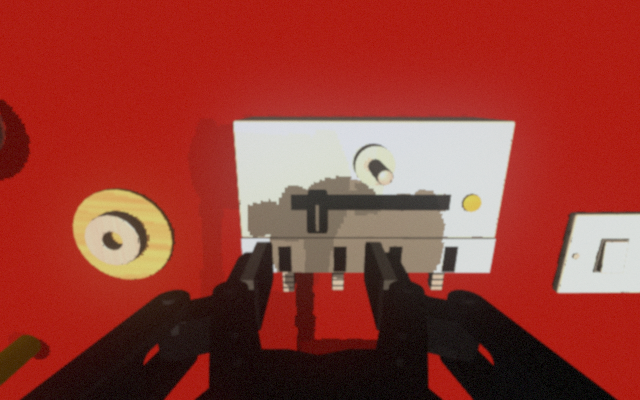

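```bash
python3 -m pendant '[[[2,0,30,0,0,0],[2,0,60,0,0,0],[2,0,72,0,0,0],[2,0,72,0,0,0],[2,0,72,0,0,0]]]' 45
python3 -m pendant '[[[0,0,0,0,0,0],[0,0,0,0,0,0],[0,0,0,0,0,0],[0,0,0,0,0,0],[0,0,0,0,0,0]]]' 8 30
python3 -m pendant '[[[0,10,0,0,0,0],[0,22,0,0,0,0],[0,34,0,0,0,0],[0,46,0,0,0,0],[0,58,0,0,0,0],[0,70,0,0,0,0],[0,78,0,0,0,0],[0,82,0,0,0,0],[0,82,0,0,0,0],[0,82,0,0,0,0]]]'
```

```text
t: 41.65
eef_pos: [0.6371, 0.0491, 0.0793]
tcp_rot: [-3.14, -0.108, -0.001]
contact_force: [0.6, 0.2, 0.5]
grip_width: 0.53
t: 42.15
eef_pos: [0.6386, 0.0491, 0.0806]
tcp_rot: [-3.14, -0.108, -0.005]
contact_force: [-1.9, 1.3, 6.7]
grip_width: 0.156
t: 43.15
eef_pos: [0.6439, -0.0301, 0.0806]
tcp_rot: [-3.136, -0.106, -0.003]
contact_force: [-1.0, 8.5, 7.7]
grip_width: 0.157
```

```bash
python3 -m pendant '[[[0,1,0,0,0,0],[0,1,0,0,0,0]]]'
python3 -m pendant '[[[0,-2,0,0,0,0],[0,-2,0,0,0,0],[0,-2,-10,0,0,0],[0,-2,-40,0,0,0],[0,-2,-90,0,0,0],[-60,-20,-110,0,0,0],[-60,-20,-110,0,0,0],[-60,-20,-110,0,0,0]]]' 45
python3 - <<'E'
from h import *
st=get_state();p=capture('wrist');save(p,'w30.png');P=pts(p,st)
for n in ('lock_ring','power_top','barrel1','coaster','post_seat'):print(n,[(np.round(x['position'],4).tolist(),round(x['p'],2)) for x in tip_of(p,n)])
print(delta([.5705,.2365,.16],down(DY)))
E
```

```text
t: 43.35
eef_pos: [0.6439, -0.0302, 0.0806]
tcp_rot: [-3.134, -0.106, -0.003]
contact_force: [-2.1, 11.1, 7.4]
grip_width: 0.153
t: 44.15
eef_pos: [0.5809, -0.0181, 0.1909]
tcp_rot: [3.139, 0.108, 0.004]
contact_force: [0.9, -1.0, 0.2]
grip_width: 0.522
lock_ring [([0.5716, 0.2353, 0.0114], 0.64)]
power_top [([0.6409, -0.0302, 0.0942], 0.86)]
barrel1 [([0.5697, -0.0606, 0.0342], 0.76), ([0.5613, 0.0683, 0.0359], 0.7), ([0.5635, 0.0294, 0.0386], 0.59), ([0.6399, -0.0316, 0.0922], 0.51)]
coaster [([0.5709, 0.2344, 0.0032], 0.58), ([0.5821, -0.0137, 0.0377], 0.49)]
post_seat [([0.6683, 0.0156, 0.0709], 0.91)]
([5.9, -255.0, 27.8], [-0.0001, 0.001, -0.0005])
```

View pics/w30.png

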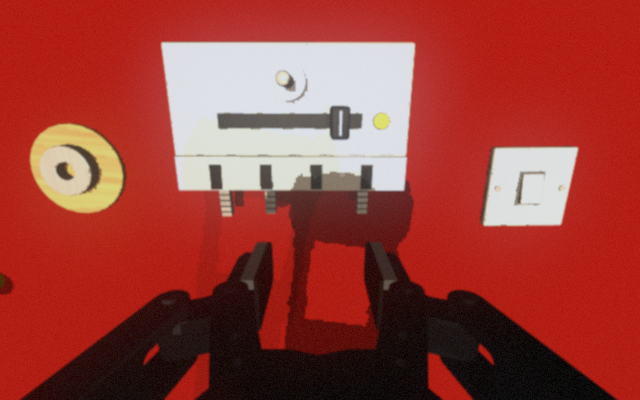

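```bash
python3 -m pendant '[[[6,-50,0,0,0,0],[6,-255,10,0,0,0],[6,-255,28,0,0,0],[6,-255,35,0,0,0],[6,-255,35,0,0,0],[6,-255,35,0,0,0],[6,-255,35,0,0,0],[6,-255,35,0,0,0],[6,-255,35,0,0,0]]]' 80
python3 - <<'E'
from h import *
st=get_state();p=capture('wrist');save(p,'w31.png');P=pts(p,st)
print(st['eef_pos'])
m=cut_out(p,'lock_ring')[0]['mask'];q=P[m];q=q[abs(q[:,2]-.022)<.003];print(len(q),(q.max(0)+q.min(0))/2,np.ptp(q,0),cv2.minEnclosingCircle((q[:,:2]*1000).astype(np.float32)))
E
```

```text
t: 45.35
eef_pos: [0.5709, 0.2353, 0.1539]
tcp_rot: [3.139, 0.106, 0.001]
contact_force: [0.3, 0.5, -0.0]
grip_width: 0.941
[0.57088785 0.23530795 0.15386434]
2121 [0.57072671 0.23716898 0.02166852] [0.05062167 0.05124994 0.00530951] ((570.48974609375, 237.0897979736328), 25.752151489257812)
```

View pics/w31.png

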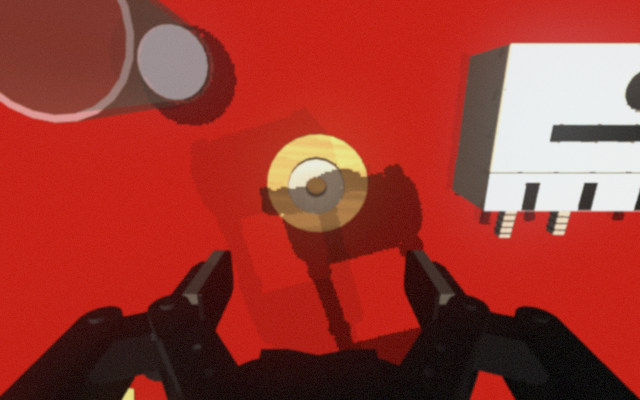

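```bash
python3 -m pendant '[[[0,-1.5,50,0,0,0],[0,-1.5,95,0,0,0],[0,-1.5,130,0,0,0],[0,-1.5,144,0,0,0],[0,-1.5,148,0,0,0],[0,-1.5,148,0,0,0],[0,-1.5,148,0,0,0]]]' 80
python3 -m pendant '[[[0,0,0,0,0,0],[0,0,0,0,0,0],[0,0,0,0,0,0],[0,0,0,0,0,0],[0,0,0,0,0,0],[0,0,0,0,0,0],[0,0,0,0,0,0]]]' 45 60
python3 -m pendant '[[[0,0,-10,0,0,0],[0,0,-50,0,0,0],[0,0,-95,0,0,0],[0,0,-130,0,0,0],[0,0,-130,0,0,0],[0,0,-130,0,0,0],[0,0,-130,0,0,0]]]'
python3 - <<'E'
from h import *
st=get_state();p=capture('wrist');save(p,'w32.png');P=pts(p,st)
print(st['eef_pos'],delta([.667,.0125,.145],down(DY)))
E
```

```text
t: 46.15
eef_pos: [0.5723, 0.2389, 0.0081]
tcp_rot: [-3.138, -0.107, -0.006]
contact_force: [-0.1, -0.0, 0.7]
grip_width: 0.937
t: 46.85
eef_pos: [0.5716, 0.239, 0.0083]
tcp_rot: [-3.139, -0.108, -0.005]
contact_force: [-1.8, -0.9, 8.3]
grip_width: 0.577
t: 47.55
eef_pos: [0.5689, 0.238, 0.1345]
tcp_rot: [3.139, 0.108, -0.003]
contact_force: [-0.4, -0.9, -0.9]
grip_width: 0.575
[0.5689343  0.23796104 0.13445958] ([82.6, 231.6, -11.3], [0.001, 0.0033, -0.0002])
```

View pics/w32.png

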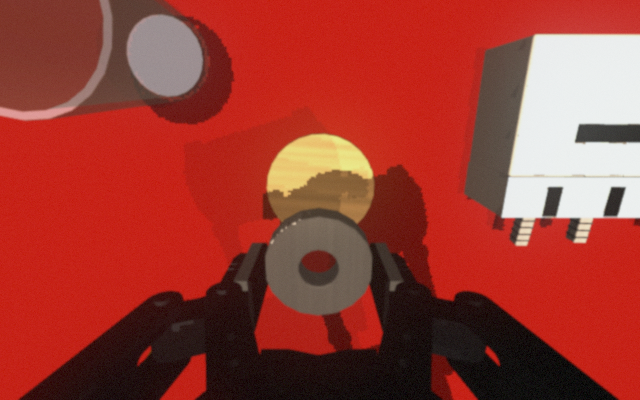

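```bash
python3 -m pendant '[[[0,0,-14,0,0,0],[83,232,-14,0,0,0],[83,232,-14,0,0,0],[83,232,-14,0,0,0],[83,232,-14,0,0,0],[83,232,-14,0,0,0],[83,232,-14,0,0,0],[83,232,-14,0,0,0],[83,232,-14,0,0,0],[83,232,-14,0,0,0]]]'
python3 - <<'E'
from h import *
st=get_state();p=capture('wrist');save(p,'w33.png');P=pts(p,st)
print(st['eef_pos'],[(np.round(x['position'],4).tolist(),round(x['p'],2)) for n in('lock_ring','post_seat') for x in tip_of(p,n)])
f=cv2.imread('pics/w33.png');cv2.imwrite('pics/w33c.png',cv2.resize(f[120:360,220:420],None,fx=2.5,fy=2.5))
E
```

```text
t: 48.6
eef_pos: [0.6682, 0.014, 0.1494]
tcp_rot: [-3.139, -0.111, 0.001]
contact_force: [1.0, 0.0, -1.0]
grip_width: 0.576
[0.66819254 0.01404749 0.14937981] [([0.6677, 0.0102, 0.1518], 0.68), ([0.6664, 0.0133, 0.0696], 0.41), ([0.6673, 0.0134, 0.0727], 0.64), ([0.6408, 0.0101, -0.0016], 0.5)]
```

View pics/w33c.png

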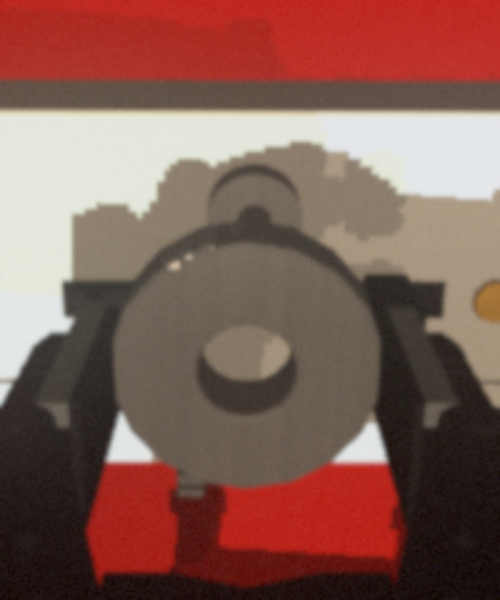

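```bash
python3 - <<'E'
from h import *
from scipy.optimize import least_squares
st=get_state();p=capture('wrist');P=pts(p,st);print(st['eef_pos'])
v,u=np.mgrid[0:400,0:640]
sel=(u>262)&(u<375)&(v>200)&(v<320)
z=np.median(P[226,300:340,2]);print('ringtop z',z)
m=sel&(abs(P[...,2]-z)<.004)
cnts,_=cv2.findContours(m.astype(np.uint8),cv2.RETR_CCOMP,cv2.CHAIN_APPROX_NONE)
for c in sorted(cnts,key=len)[-3:]:
    uv=c[:,0]; X=np.array([ray(p,a,b,z,st) for a,b in uv])[:,:2]
    f=lambda q:np.hypot(X[:,0]-q[0],X[:,1]-q[1])-q[2]
    r=least_squares(f,[.667,.013,.02],loss='soft_l1',f_scale=.0005);print(len(uv),np.round(r.x*1000,1))
# foot: top at z~.076
m=(u>290)&(u<360)&(v>180)&(v<222)&(P[...,2]>.072)&(P[...,2]<.082)
X=P[m];print('foot',len(X),X.min(0),X.max(0))
E
```

```text
[0.66847386 0.01391119 0.14966131]
ringtop z 0.16331879455654014
4 [ 86.8 -19.6 608. ]
106 [669.2  14.    8.6]
366 [668.7  13.8  25.8]
foot 609 [ 0.66545039 -0.00215121  0.07237844] [0.68168639 0.02528851 0.08191212]
```

```bash
python3 -m pendant '[[[-1.3,2.2,0,0,0,0],[-1.3,2.2,10,0,0,0],[-1.3,2.2,25,0,0,0],[-1.3,2.2,25,0,0,0],[-1.3,2.2,25,0,0,0],[-1.3,2.2,25,0,0,0]]]'
python3 - <<'E'
from h import *
st=get_state();p=capture('wrist');save(p,'w34.png');print(st['eef_pos'])
f=cv2.imread('pics/w34.png');cv2.imwrite('pics/w34c.png',cv2.resize(f[120:360,220:420],None,fx=2.5,fy=2.5))
E
```

```text
t: 49.4
eef_pos: [0.6678, 0.0102, 0.1244]
tcp_rot: [-3.14, -0.108, 0.0]
contact_force: [0.0, -0.0, 0.3]
grip_width: 0.578
[0.66775187 0.01023056 0.12440364]
```

View pics/w34c.png

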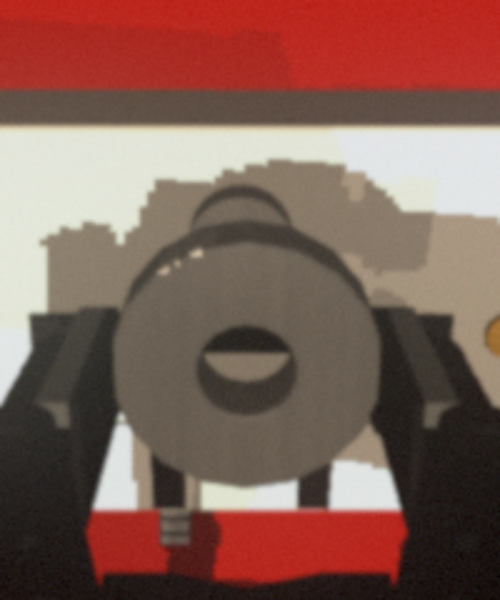

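```bash
python3 -m pendant '[[[0,-1.3,0,0,0,0],[0,-1.3,10,0,0,0],[0,-1.3,20,0,0,0],[0,-1.3,20,0,0,0],[0,-1.3,20,0,0,0]]]'
python3 - <<'E'
from h import *
st=get_state();p=capture('wrist');save(p,'w35.png');print(st['eef_pos'])
f=cv2.imread('pics/w35.png');cv2.imwrite('pics/w35c.png',cv2.resize(f[120:360,220:420],None,fx=2.5,fy=2.5))
E
```

```text
t: 49.95
eef_pos: [0.6668, 0.0116, 0.1034]
tcp_rot: [-3.14, -0.108, 0.003]
contact_force: [-0.2, 0.4, 0.5]
grip_width: 0.577
[0.66679917 0.01161875 0.10343221]
```

View pics/w35c.png

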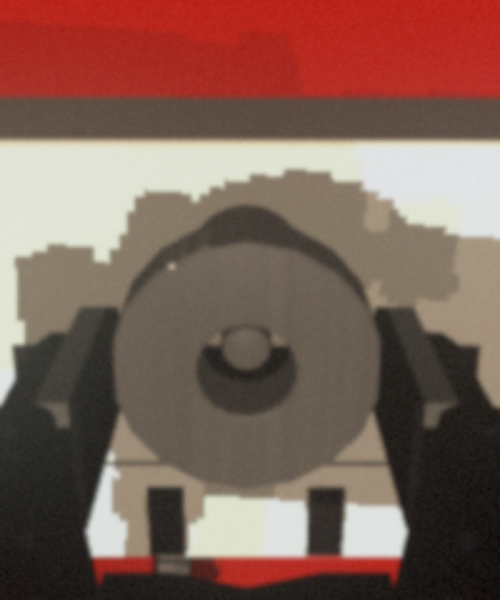

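Pin is in the hole and centred laterally (247,348). Continue down.

```bash
python3 -m pendant '[[[0,0,8,0,0,0],[0,0,16,0,0,0],[0,0,22,0,0,0],[0,0,24,0,0,0],[0,0,24,0,0,0]]]'
python3 -m pendant '[[[0,0,1,0,0,0],[0,0,2,0,0,0],[0,0,3,0,0,0],[0,0,3,0,0,0]]]'
```

```text
t: 50.5
eef_pos: [0.667, 0.0116, 0.0797]
tcp_rot: [-3.14, -0.108, 0.002]
contact_force: [-0.9, -0.2, -0.9]
grip_width: 0.576
t: 50.9
eef_pos: [0.6676, 0.0116, 0.0777]
tcp_rot: [3.14, 0.108, 0.0]
contact_force: [0.2, -0.0, -0.4]
grip_width: 0.578
```

```bash
python3 -m pendant '[[[0,0,1,0,0,0],[0,0,2,0,0,0],[0,0,2,0,0,0]]]'
```

```text
t: 51.2
eef_pos: [0.6678, 0.0116, 0.0764]
tcp_rot: [3.14, 0.108, 0.001]
contact_force: [-1.5, -0.0, 4.7]
grip_width: 0.577
```

```bash
python3 -m pendant '[[[0,0,-1,0,0,0],[0,0,-1,0,0,0],[0,0,-1,0,0,0],[0,0,-1,0,0,0]]]' 72
python3 -m pendant '[[[0,0,-20,0,0,0],[0,0,-60,0,0,0],[0,0,-110,0,0,0],[-100,0,-150,0,0,0],[-160,0,-170,0,0,0],[-160,0,-170,0,0,0],[-160,0,-170,0,0,0],[-160,0,-170,0,0,0]]]'
python3 - <<'E'
from h import *
st=get_state();p=capture('wrist');save(p,'w36.png');P=pts(p,st)
s=capture('scene');save(s,'s2.png')
for n in ('lock_ring','post_seat','power_top','barrel1','bulb','shaft_tube','pint'):print(n,[(np.round(x['position'],4).tolist(),round(x['p'],2)) for x in tip_of(p,n)],[(np.round(x['position'],4).tolist(),round(x['p'],2)) for x in tip_of(s,n)])
z=P[...,2];m=cut_out(p,'lock_ring')[0]['mask']&(abs(z-.090)<.006);q=P[m];print(len(q),np.median(q,0),(q.max(0)+q.min(0))/2)
A=np.c_[q[:,:2]-q[:,:2].mean(0),np.ones(len(q))];print('slope',np.linalg.lstsq(A,q[:,2],rcond=None)[0])
E
```

```text
t: 51.6
eef_pos: [0.6675, 0.0116, 0.0764]
tcp_rot: [-3.14, -0.108, 0.0]
contact_force: [-0.4, -0.3, -0.1]
grip_width: 0.843
t: 52.4
eef_pos: [0.5065, 0.0005, 0.2484]
tcp_rot: [3.139, 0.108, 0.004]
contact_force: [0.6, -0.3, -0.2]
grip_width: 0.838
lock_ring [([0.5812, -0.0133, 0.0397], 0.17)] [([0.6708, 0.0136, 0.075], 0.6)]
post_seat [] [([0.6707, 0.0111, 0.0768], 0.76)]
power_top [([0.6396, -0.0324, 0.0946], 0.71)] [([0.6462, -0.0288, 0.097], 0.68)]
barrel1 [([0.5596, 0.0706, 0.0382], 0.67), ([0.569, -0.0571, 0.0399], 0.64), ([0.5645, 0.03, 0.0393], 0.59), ([0.5855, -0.0656, 0.0392], 0.18)] []
bulb [([0.5585, 0.0685, 0.0364], 0.2)] [([0.6753, -0.3841, 0.0009], 0.91)]
shaft_tube [([0.4271, 0.3609, -0.0048], 0.57)] [([0.5849, -0.2447, -0.0008], 0.41)]
pint [] [([0.6694, 0.3674, -0.0059], 0.74)]
1262 [0.65260984 0.01019356 0.08971839] [0.6520421  0.01107143 0.08820461]
slope [0.03619648 0.0053198  0.08962205]
```

View pics/w36.png

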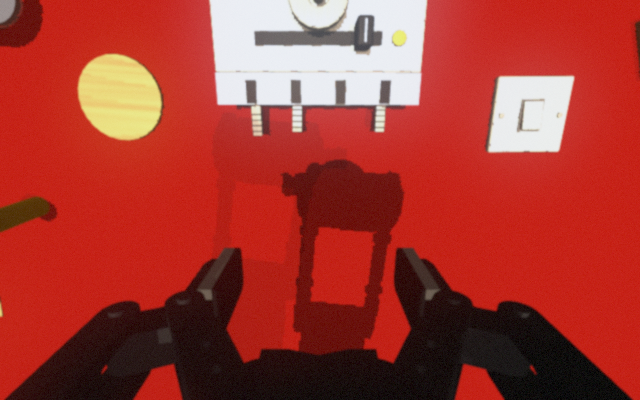

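View pics/s2.png

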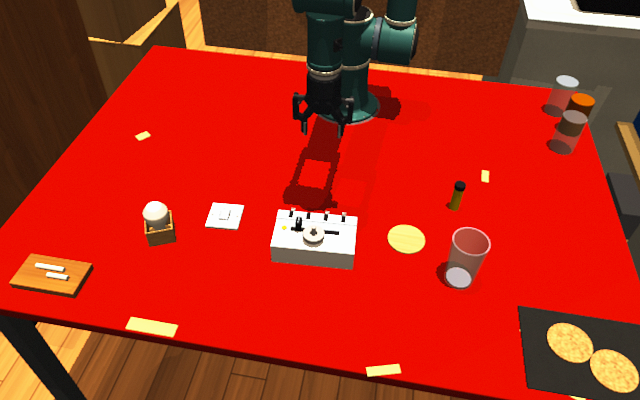

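```bash
python3 - <<'E'
from h import *
print(delta([.478,.045,.07],down(DY)))
E
```

```text
([-26.9, -46.3, 176.6], [-0.0, -0.0, -0.0002])
```

```bash
python3 -m pendant '[[[-27,-46,50,0,0,0],[-27,-46,100,0,0,0],[-27,-46,150,0,0,0],[-27,-46,177,0,0,0],[-27,-46,177,0,0,0],[-27,-46,177,0,0,0],[-27,-46,177,0,0,0],[-27,-46,177,0,0,0]]]' 20
python3 - <<'E'
from h import *
st=get_state();p=capture('wrist');save(p,'w37.png');P=pts(p,st);print(st['eef_pos'])
f=cv2.imread('pics/w37.png');cv2.imwrite('pics/w37c.png',cv2.resize(f[20:150,230:420],None,fx=4,fy=4,interpolation=cv2.INTER_CUBIC))
E
```

```text
t: 54.05
eef_pos: [0.4809, 0.0446, 0.0728]
tcp_rot: [-3.14, -0.108, -0.009]
contact_force: [-0.1, 0.4, -0.2]
grip_width: 0.23
[0.48086753 0.04460314 0.07279589]
```

View pics/w37c.png

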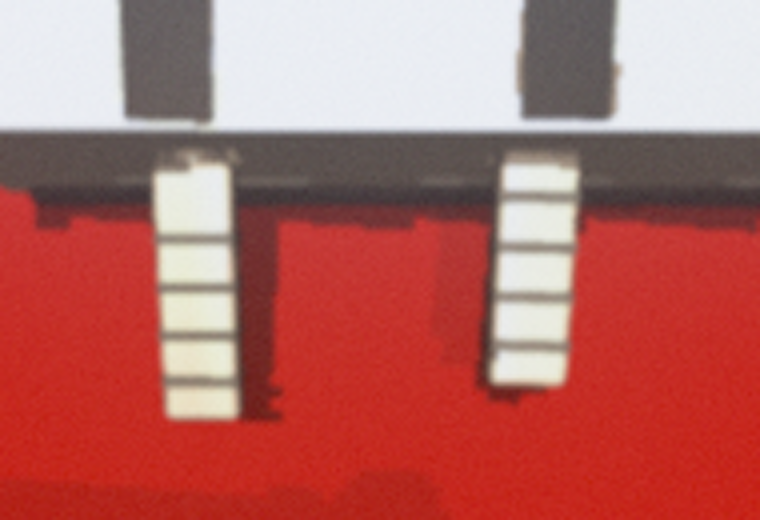

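```bash
python3 -m pendant '[[[-10,0,-60,0,0,0],[-20,0,-100,0,0,0],[-20,0,-100,0,0,0],[-20,0,-100,0,0,0],[-20,0,-100,0,0,0]]]'
python3 -c "
from h import *
b=capture('top')
for n in ('lock_ring','power_top','shaft_tube'):print(n,[(np.round(x['position'],4).tolist(),round(x['p'],2)) for x in tip_of(b,n)])
print(sign_off())"
```

```text
t: 54.6
eef_pos: [0.4578, 0.0432, 0.1696]
tcp_rot: [3.14, 0.108, 0.001]
contact_force: [-0.4, 0.5, -0.6]
grip_width: 0.237
lock_ring [([0.6708, 0.0107, 0.0751], 0.86)]
power_top [([0.4246, 0.3598, 0.0], 0.65), ([0.5678, 0.2347, -0.0009], 0.34)]
shaft_tube [([0.4238, 0.3609, 0.003], 0.46)]
the job is handed in; nothing more can be done
None
```

The job is done and handed in at about 55 s; the sign-off gave no verdict. I put the ring flat on the coaster and slid the power off. The three barrels present then went into terminals 1, 3 and 4. After that I slid the power back to the brass stud and put the ring back on its post.

**Last checks:**
- **Ring:** it reads 74–75 mm above the shelf and within about 4 mm of the post, so it is seated. My attempt to measure its tilt from the wrist camera was no use, because only part of the ring was in view.
- **Power slide:** the wrist and scene pictures before handing in show it back at its starting place by the stud. The final top-camera check mistook other things for it, so I did not count that one.
- **Bystanders:** the bulb, tube and pint glass read within a few mm of where they started.
- **Barrels in terminals 1 and 3:** they sit about 4 mm deeper than shoulder-to-face. I take this to be the pin reaching the bottom of the bore. It is still inside the 20 mm limit.
- **Barrel in terminal 4:** it sits with its shoulder at the face, with a gap of about 1 mm at most. I pushed it again with shut fingers to confirm. Its depth was the least certain check, because the trained network's reading and my own tail measurement differed by several mm.

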